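# Set out the spices on the turntable and nest the empty carrier

### The arm

A 6-joint arm with a two-finger parallel gripper is mounted at the origin on the work surface. World frame = base frame: x ahead of the robot, y to its left, z up, the work surface at z = 0. Lengths are in m, angles in rad, forces in N, time in s.
With the tool pointing down it reaches from about 0.35 to 0.925 m from the base axis. Payload 6.4 kg.
Tool frame: the origin (TCP) lies at the very end of the fingers, on their centre line; the grasp point (between the pads) lies robot.hold_point_z behind it (robot.hold_point_z is the distance from the TCP to the grasp point, in m); z points along the fingers, y is the line along which they close (so a half turn about z gives the same grasp; the last joint's range is limited). The gripper opens to 85 mm and grips with 20 to 120 N. Pads are 22 mm wide; open, the fingers measure 114 mm over their backs; the gripper's body (76 mm by 85 mm) begins 54 mm behind the grasp point. The pads swing forward as they close: fully open they stand 13 mm farther back than shut.
Start: joints at [-1.312, 0.245, 1.558, -0, 1.339, -0.174], TCP at [0.273, -0.59, 0.231] pointing down, gripper open.
Joint ranges: [-3.13, 3.13], [-1.02, 2.26], [0.13, 2.54], [-0.95, 4.09], [0.21, 2.88], [-2.74, 2.74]. Speed limits (rad/s): [2.57, 2.57, 3.14, 3.14, 3.14, 3.14].

### API

Orientations are given as a unit quaternion [w, x, y, z].
In Python, from rig import robot gives the robot as it stands.
- The arm moves only by the tool drive_tool, never from a script. Its argument "increments" is a list of rows, each an object of numbers: "rx", "ry", "rz": the turn, a rotation vector about the tool's x, y, z in rad; "dx", "dy", "dz": the shift along the tool's x, y, z in m; "claw": the finger opening in m, from 0 to 0.0854. A call has exactly 5 rows; each row shifts and turns the commanded pose from where the row before left it, along the tool's axes as they then stand; what a row does not reach is not made up. A row lasts 1/10 s, in which the tool goes at most 50 mm and 8.59 degrees, less where a joint would pass 70% of its speed; a pose out of reach is approached as far as the arm can. A call with a gripper value outside its range is refused whole. The fingers move at their own pace and stop on an object; the grip force is fixed at half the most. Time passes only in rows, so rows that do not move let the fingers close, or fill a call up. It gives the time, the measured TCP pose, the force, the opening and the grip force at its end, in the units of the state.
- robot.observe(): the state, without advancing time (a new reading comes with each control period).
- robot.read_camera(name): name is "scene" or "top" or "wrist"; returns (picture, depth): 420x560x3 uint8, red, green, blue; 420x560 float32, m along the optical axis (not along the pixel's ray), 0 where there is no reading.
- robot.camera_info(name): a dict with "vfov" (degrees; the focal length in pixels is half the picture's height over the tangent of half this angle, whatever the lens; pixels are square), "cx", "cy" (the principal point, pixels), "distortion" ([k1, k2, p1, p2, k3] as OpenCV has them; the pictures are not rectified), "rvec" (rotation vector, rad) and "tvec" (3), from world to camera coordinates, as OpenCV has them. Camera axes: x right, y down, z forward; pixel columns grow to the right and rows downward; lengths in m; the calibration is good to about 2 mm. A picture is of the moment at which its call begins: read the wrist's pose just before it. camera_info takes no time and is no camera call; for the wrist camera it gives the pose at the moment of the call.
- robot.close_job(): hands the job in; it is judged then, once.
The state is a dict: "time_s": time; "qpos": joint angles; "qvel": joint speeds; "effort": joint torques, N m; "tcp_pos": TCP position; "tcp_rot": TCP orientation; "force": force on the tool from outside, world axes, zero at the start; "moment": the same for the moment, N m; "width": finger opening in m; "grasp_force": force on a finger pad.
Only numpy, scipy, OpenCV 4.12 (cv2) and the standard library are available. Lean on these libraries where they do the work, as an engineer would, in place of code of your own. Each camera call takes 0.05 s, during which the arm holds its last target. There are 200 camera calls.

### The job

Set every spice jar and tin upright on the turntable, one to an inlay and wholly on it: round jars on the round inlays, oblong tins on the oblong ones with their long sides lined up with the inlay. The turntable spins freely, so leave it pointing the way it points now (turn it back by its bar if it gets shifted) and never send it round. When all of them are set out, lift the empty carrier off the crate it is stacked on, give it half a turn and lower it again so that it nests fully down inside; leave the other kitchen things alone.

Things in the scene. Friction and masses are not known exactly. Their poses are not given: they have to be found in the camera images.
- turntable (a joint): the free round turntable (lazy susan) of pale wood: its angle in rad about the vertical axis, growing anticlockwise seen from above, any value at the start. 356 mm across, top face 40 mm above the worktop, with a raised lip round the edge (6 mm thick, 14 mm high), on a fixed foot. It turns at a light touch (friction about 0.015 N m) and stays where it is left
- index (a point): on the turntable's top face 150 mm from its axis, on the short dark steel line at its rim; shows how far the turntable has turned
- bar (a point): centre of the wooden bar handle standing on the turntable's axis, 145 mm above the worktop; the bar is 46 mm long (x axis, towards the index line), 14 mm wide (y), 30 mm high, on a thin 18 mm post, its top 160 mm above the worktop. Grip and twist it to turn the turntable
- disc1 (a point): centre, at the top face, of one of three dark round inlays (62 mm across, flush) in the turntable, 115 mm from its axis; x axis points radially outwards, z up
- rect1 (a point): centre, at the top face, of one of three dark oblong inlays (92 mm radially by 70 mm, flush) in the turntable, 115 mm from its axis; x axis points radially outwards, z up. Inlays alternate round, oblong every 60 degrees
- disc2 (a point): centre, at the top face, of one of three dark round inlays (62 mm across, flush) in the turntable, 115 mm from its axis; x axis points radially outwards, z up
- rect2 (a point): centre, at the top face, of one of three dark oblong inlays (92 mm radially by 70 mm, flush) in the turntable, 115 mm from its axis; x axis points radially outwards, z up. Inlays alternate round, oblong every 60 degrees
- disc3 (a point): centre, at the top face, of one of three dark round inlays (62 mm across, flush) in the turntable, 115 mm from its axis; x axis points radially outwards, z up
- rect3 (a point): centre, at the top face, of one of three dark oblong inlays (92 mm radially by 70 mm, flush) in the turntable, 115 mm from its axis; x axis points radially outwards, z up. Inlays alternate round, oblong every 60 degrees
- jar1_c (a point): centre (42.5 mm above its foot) of a round amber glass spice jar with a steel cap, 42 mm across, 85 mm tall, 170 g; z up through the cap. If present it starts standing in the carrier, on one side of its partition
- jar2_c (a point): centre (42.5 mm above its foot) of a round amber glass spice jar with a steel cap, 42 mm across, 85 mm tall, 170 g; z up through the cap. If present it starts standing in the carrier, on one side of its partition
- jar3_c (a point): centre (42.5 mm above its foot) of a round amber glass spice jar with a steel cap, 42 mm across, 85 mm tall, 170 g; z up through the cap. If present it starts standing on the worktop
- tin1_c (a point): centre (22 mm above its foot) of a low oblong bare metal spice tin, 70 mm long (x axis) by 48 mm wide (y axis) by 44 mm tall, 170 g; z up. If present it starts standing on the worktop
- tin2_c (a point): centre (22 mm above its foot) of a low oblong bare metal spice tin, 70 mm long (x axis) by 48 mm wide (y axis) by 44 mm tall, 170 g; z up. If present it starts standing on the worktop
- tin3_c (a point): centre (22 mm above its foot) of a low oblong bare metal spice tin, 70 mm long (x axis) by 48 mm wide (y axis) by 44 mm tall, 170 g; z up. If present it starts standing on the worktop
- carrier_grip (a point): centre of the handle bar (110 mm along x, 14 mm wide, 16 mm high) of the carrier, 92 mm above its underside. The carrier is a grey plastic tray 180 mm long (x) by 118 mm (y), walls 60 mm high, walls and floor 5 mm thick, a 6 mm partition under the bar, 400 g. It starts stacked on the crate, half a turn round from it, underside 60 mm above the worktop
- carrier_rib (a point): one of the carrier's four upright outside ribs: 10 mm wide, standing out 13 mm from the long sides, from 10 mm above the underside to the rim, two on each side at x = +60 and x = -28 mm in the carrier's frame. This point is the outer foot of the rib at x = +60, y = +72 mm, 10 mm above the underside
- crate: white plastic open crate, origin under its centre, 204 mm long (x) by 140 mm wide (y) by 70 mm high, walls and floor 6 mm, 900 g, loose. Each long wall has two slots, open at the top, 20 mm wide and down to the floor, at x = +60 and x = -28 mm
- crate_slot (a point): top of the crate's slot at x = +60, y = +67 mm. With the carrier's x along the crate's x its ribs drop through the slots (4 to 5 mm play) and it nests on the crate's floor, handle bar centre 98 mm above the crate's underside; half a turn round the ribs stand on the rim and it only stacks (152 mm)
- mug: white mug, 76 mm across, 85 mm tall, origin at its underside's centre; a bystander to be left alone
- mill: dark wooden pepper mill, 52 mm across, 135 mm tall, origin at its underside's centre; a bystander to be left alone
- bowl: blue ceramic bowl, 120 mm across, 45 mm tall, origin at its underside's centre; a bystander to be left alone
- spoon: wooden spoon lying on the worktop; a bystander to be left alone
- vase: glass vase, 68 mm across, 115 mm tall, origin at its underside's centre; a bystander to be left alone
Mind the look-alikes: they are no part of the job. What is shaped like the part that bears tin3_c but red is not meant.

How it is judged:
On the way, in this order (a step that is already met when the one before it is completed fails the run):
1. every jar and tin stands on an inlay of its own shape ((horizontal distance between jar1_c and disc1 below 0.013 m or horizontal distance between jar1_c and disc2 below 0.013 m or horizontal distance between jar1_c and disc3 below 0.013 m) and angle between each of jar1_c, jar2_c, jar3_c, tin1_c, tin2_c, tin3_c's own z axis and vertical below 0.1 rad and height (world z) of jar1_c between 0.0745 and 0.0905 m and (horizontal distance between jar2_c and disc1 below 0.013 m or horizontal distance between jar2_c and disc2 below 0.013 m or horizontal distance between jar2_c and disc3 below 0.013 m) and height (world z) of jar2_c between 0.0745 and 0.0905 m and (horizontal distance between jar3_c and disc1 below 0.013 m or horizontal distance between jar3_c and disc2 below 0.013 m or horizontal distance between jar3_c and disc3 below 0.013 m) and height (world z) of jar3_c between 0.0745 and 0.0905 m and ((horizontal distance between tin1_c and rect1 below 0.016 m and angle between the x axis of tin1_c and the x axis of rect1, either way round below 0.25 rad) or (horizontal distance between tin1_c and rect2 below 0.016 m and angle between the x axis of tin1_c and the x axis of rect2, either way round below 0.25 rad) or (horizontal distance between tin1_c and rect3 below 0.016 m and angle between the x axis of tin1_c and the x axis of rect3, either way round below 0.25 rad)) and height (world z) of tin1_c between 0.054 and 0.07 m and ((horizontal distance between tin2_c and rect1 below 0.016 m and angle between the x axis of tin2_c and the x axis of rect1, either way round below 0.25 rad) or (horizontal distance between tin2_c and rect2 below 0.016 m and angle between the x axis of tin2_c and the x axis of rect2, either way round below 0.25 rad) or (horizontal distance between tin2_c and rect3 below 0.016 m and angle between the x axis of tin2_c and the x axis of rect3, either way round below 0.25 rad)) and height (world z) of tin2_c between 0.054 and 0.07 m and ((horizontal distance between tin3_c and rect1 below 0.016 m and angle between the x axis of tin3_c and the x axis of rect1, either way round below 0.25 rad) or (horizontal distance between tin3_c and rect2 below 0.016 m and angle between the x axis of tin3_c and the x axis of rect2, either way round below 0.25 rad) or (horizontal distance between tin3_c and rect3 below 0.016 m and angle between the x axis of tin3_c and the x axis of rect3, either way round below 0.25 rad)) and height (world z) of tin3_c between 0.054 and 0.07 m), for 0.2 s.
2. the carrier is nested down inside the crate (z of carrier_grip in the frame of crate between 0.09 and 0.106 m and horizontal distance between carrier_grip and crate below 0.014 m and angle between each of carrier_grip, crate's own z axis and vertical below 0.08 rad), for 0.2 s.
At the end, for the whole second after the job is handed in: Present jars and tins stand upright within 13 mm (tins 16 mm) of the centre of an inlay of their shape, tins within 0.25 rad of its direction; the carrier rests level on the crate's floor; the turntable is at rest, its index mark within 30 mm of where it started (all of step 1 and all of step 2 and distance of index from where it was at the start of the episode below 0.03 m and velocity of joint turntable between -0.05 and 0.05 rad/s); the robot touches nothing.
It fails at once if the turntable is sent round (its index mark more than 140 mm from where it was) (distance of index from where it was at the start of the episode above 0.14 m).
It fails at once if a bystander is shoved about (more than 60 mm) (distance of any of mug, mill, bowl, spoon, vase from where it was at the start of the episode above 0.06 m).
Of jar1, jar2, jar3, tin1, tin2, tin3 only 4 to 6 are there at a start; the rules pass over those that are not, and their reading is None.
At some moment in a run one of tin1, tin2, tin3 may be knocked a few centimetres aside while the robot is not near it.
It also fails if it takes over 210 s, if anything falls off the work surface, if the arm or the gripper's body presses on something with over 40 N, if the wrist force passes 120 N, or if a joint passes its speed limit or range.

## Working session

There is one attempt and no reset: what is moved stays moved. The work goes in short steps, Python scripts to look and compute and a tool call to move; the robot and the scene stay as the last step left them, time stands still between calls to the robot, and variables do not carry over. Pictures are saved under pics/ and viewed, at most 14 in all, crops included, and the job is handed in when it is done.

Besides the shell and the picture viewer there is one more tool, called after ">>>" as name(argument=value, ...), one argument or row to a line, values as JSON. drive_tool: Moves the arm, as the interface text tells. Its arguments: {"type":"object","properties":{"increments":{"type":"array"}},"required":["increments"]}

```bash
ls; mkdir -p pics; python3 - <<'E'
from rig import robot
import cv2,numpy as np
print(robot.observe(), robot.hold_point_z)
for n in ["scene","top","wrist"]:
    im,d=robot.read_camera(n); cv2.imwrite(f"pics/{n}0.png",im[:,:,::-1]); np.save(f"pics/{n}0.npy",d)
    print(n,robot.camera_info(n), (d>0).mean())
E
```

```text
pics
{'time_s': 0.0, 'qpos': array([-1.31211700e+00,  2.45827073e-01,  1.55902809e+00,  2.12323790e-05,
        1.33869762e+00, -1.74085673e-01]), 'qvel': array([-6.05506101e-04, -8.61117046e-04,  9.09638377e-05,  1.61971378e-04,
       -5.75037145e-04,  4.58646794e-04]), 'effort': array([-2.09829988e-03, -4.29501879e+01, -3.26127577e+01, -2.58437294e-04,
        5.30070203e-03,  9.10750771e-06]), 'tcp_pos': array([ 0.27247115, -0.58951538,  0.23016444]), 'tcp_rot': array([-9.79628652e-04,  9.76680566e-01,  2.14695394e-01, -3.11215354e-05]), 'force': array([ 0.11314554, -0.2417006 ,  0.30139974]), 'moment': array([-0.05806805,  0.01595221,  0.02094408]), 'grasp_force': 0.0, 'width': 0.0852290902913952} 0.0187
scene {'vfov': 45.369516863195145, 'cx': 278.88354626603467, 'cy': 216.53519826075654, 'distortion': array([-0.0279631,  0.       ,  0.       ,  0.       ,  0.       ]), 'rvec': array([ 1.48786699,  2.20040882, -0.75768503]), 'tvec': array([ 0.25932939, -0.30246443,  1.80131878])} 0.9961479591836735
top {'vfov': 44.033674564225294, 'cx': 278.5526127006111, 'cy': 206.81767452509203, 'distortion': array([-0.18364208,  0.        ,  0.        ,  0.        ,  0.        ]), 'rvec': array([ 2.16391576, -2.21733215,  0.07514833]), 'tvec': array([-0.05257757,  0.5360854 ,  1.75768423])} 0.9957100340136055
wrist {'vfov': 63.60295661375219, 'cx': 283.2217627277309, 'cy': 215.24002524776765, 'distortion': array([-0.05973607,  0.        ,  0.        ,  0.        ,  0.        ]), 'rvec': array([-2.4373074 ,  1.55978529,  0.22825067]), 'tvec': array([-0.64902072, -0.03633226,  0.37999958])} 0.9959523809523809
```

View pics/top0.png

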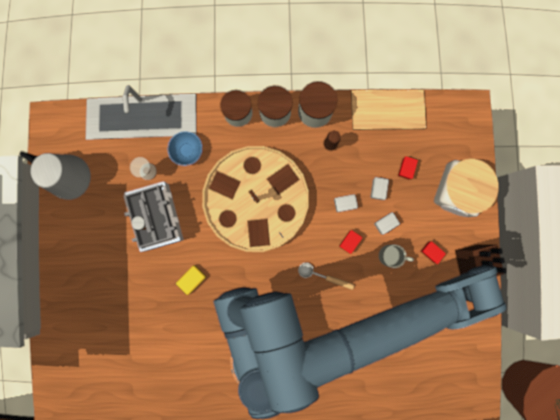

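View pics/scene0.png

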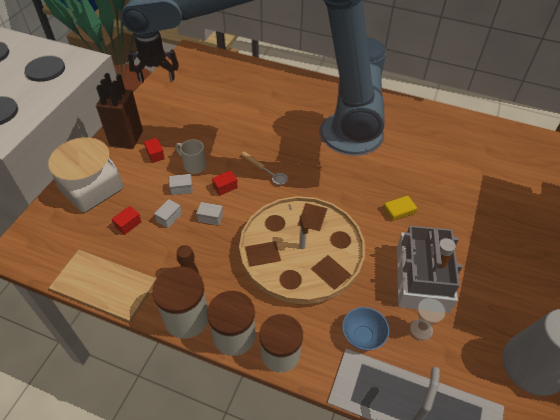

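Top view: turntable at (257,198). Grey tins at (346,203), (381,188) and (388,224). Look-alikes are red at (409,167), (351,241), (434,252) and yellow at (191,280). The carrier is at (152,216) with a jar cap at (138,223). By the description the bare metal (grey) tins are the ones I want. Next I check them and the carrier in a close crop.

```bash
cat > h.py <<'E'
import numpy as np,cv2
from rig import robot
from scipy.spatial.transform import Rotation as R
def cam(n):
    c=robot.camera_info(n); f=210/np.tan(np.radians(c['vfov'])/2)
    K=np.array([[f,0,c['cx']],[0,f,c['cy']],[0,0,1]]); return K,c['distortion'],cv2.Rodrigues(c['rvec'])[0],c['tvec']
def onplane(px,z,C):
    K,D,Rm,t=C; px=np.asarray(px,float).reshape(-1,1,2)
    u=cv2.undistortPoints(px,K,D)[:,0]; r=np.c_[u,np.ones(len(u))]@Rm; o=-Rm.T@t
    return o+r*((z-o[2])/r[:,2])[:,None]
def cloud(d,C):
    K,D,Rm,t=C; v,u=np.mgrid[:420,:560]
    n=cv2.undistortPoints(np.c_[u.ravel(),v.ravel()].astype(float).reshape(-1,1,2),K,D)[:,0]
    p=np.c_[n,np.ones(len(n))]*d.reshape(-1,1); return ((p-t)@Rm).reshape(420,560,3)
def tool():
    s=robot.observe(); q=s['tcp_rot']; return s['tcp_pos'],R.from_quat(np.r_[q[1:],q[0]])
E
python3 - <<'E'
from h import *
t=cv2.imread('pics/top0.png'); s=cv2.imread('pics/scene0.png')
a=cv2.resize(t[170:265,110:205],(380,380),interpolation=cv2.INTER_CUBIC)
b=cv2.resize(s[215:315,380:480],(380,380),interpolation=cv2.INTER_CUBIC)
c=cv2.resize(t[150:265,325:450],(0,0),fx=2,fy=2); e=cv2.resize(s[135:240,100:250],(0,0),fx=2,fy=2)
o=np.zeros((600,770,3),np.uint8); o[:380,:380]=a;o[:380,385:765]=b
cc=c[:215];o[383:383+215,:250]=cc;o[383:383+210,385:685]=e
cv2.imwrite('pics/crop1.png',o)
C=cam('top');d=np.load('pics/top0.npy');P=cloud(d,C)
for n,p in dict(table=(257,230),tt=(230,240),tinA=(346,203),tinB=(381,188),tinC=(388,224),jarcap=(138,223),bowl=(185,148),mug=(393,256),mill=(332,140),vase=(142,168),wt=(330,270)).items(): print(n,P[p[1],p[0]].round(3))
g=cv2.cvtColor(t,cv2.COLOR_BGR2HSV)
m=((g[...,1]<60)&(P[...,2]>.03)&(P[...,2]<.06)).astype(np.uint8); m[:150]=0;m[240:]=0;m[:,:320]=0
cs,_=cv2.findContours(m,0,2)
for k in cs:
    if cv2.contourArea(k)>60:
        w=onplane(k[:,0].astype(float),.044,C)[:,:2]; r=cv2.minAreaRect((w*1000).astype(np.float32)); print('tin',np.array(cv2.minAreaRect(k)[0]),r)
# turntable: dark inlays & rim
hsv=g
m=((hsv[...,2]<95)&(np.hypot(*(np.mgrid[:420,:560]-np.array([198,257])[:,None,None]))<47)).astype(np.uint8)
cs,_=cv2.findContours(m,0,2)
for k in cs:
    if cv2.contourArea(k)>30:
        w=onplane(k[:,0].astype(float),.04,C)[:,:2]; M=cv2.moments(k);cc=(M['m10']/M['m00'],M['m01']/M['m00']); print('inlay',np.round(cc,1),onplane(cc,.04,C).round(4),cv2.minAreaRect((w*1000).astype(np.float32)))
E
```

```text
table [0.457 0.009 0.039]
tt [0.425 0.1   0.043]
tinA [ 0.54  -0.294  0.044]
tinB [ 0.589 -0.416  0.044]
tinC [ 0.421 -0.057  1.789]
jarcap [0.485 0.384 0.155]
bowl [0.748 0.255 0.012]
mug [ 0.355 -0.458  0.004]
mill [ 0.74  -0.243  0.133]
vase [0.667 0.38  0.116]
wt [ 0.314 -0.237 -0.   ]
tin [386.87060547 223.08236694] ((468.82275390625, -431.3197326660156), (47.96764373779297, 73.40431213378906), 30.275671005249023)
tin [345.92306519 202.61538696] ((541.670654296875, -293.5686340332031), (46.48067855834961, 70.90654754638672), 9.830352783203125)
tin [379.20004272 188.09999084] ((588.6719360351562, -409.3849182128906), (50.14794158935547, 67.65946960449219), 79.45912170410156)
tin [528.40545654 203.50489807] ((523.62841796875, -950.3474731445312), (23.90630340576172, 252.5565185546875), 89.87218475341797)
tin [445.10006714 193.29998779] ((565.8276977539062, -640.4820556640625), (185.8621826171875, 87.05697631835938), 16.423856735229492)
```

View pics/crop1.png

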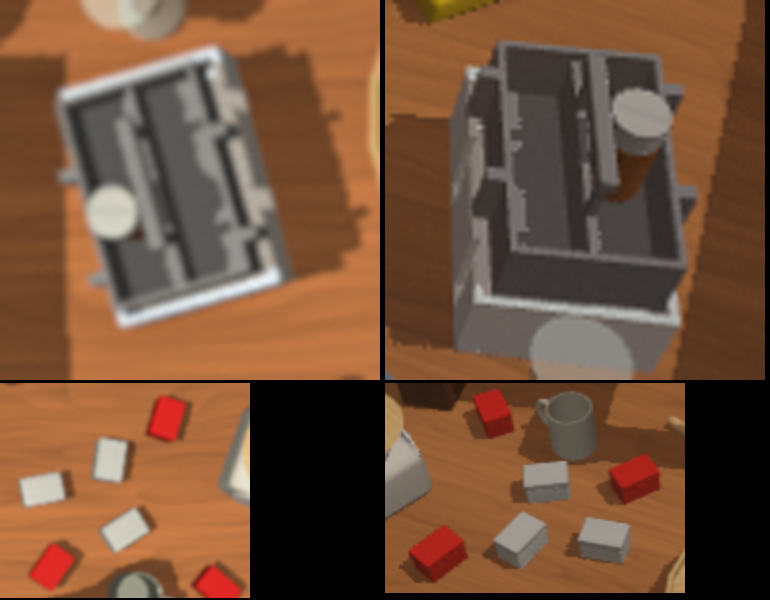

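One jar stands in the carrier and the three grey tins are the real ones, so 4 items. Now I measure the turntable inlays, jar and carrier.

```bash
cat >> h.py <<'E'
def turntable(t,n='top',roi=(257,198,50),thr=None):
    C=cam(n); hsv=cv2.cvtColor(t,cv2.COLOR_BGR2HSV); yy,xx=np.mgrid[:420,:560]
    rr=np.hypot(xx-roi[0],yy-roi[1])<roi[2]; v=t[...,1]
    th,_=cv2.threshold(v[rr].reshape(-1,1),0,255,cv2.THRESH_OTSU)
    m=((v<(thr or th))&rr).astype(np.uint8); cs,_=cv2.findContours(m,0,1); out=[]
    for k in cs:
        if cv2.contourArea(k)>60:
            M=cv2.moments(k); c=np.array([M['m10'],M['m01']])/M['m00']
            out.append(np.r_[c,onplane(c,.04,C)[0,:2],cv2.contourArea(k)])
    return th,np.array(out)
def tins(t,d):
    C=cam('top');P=cloud(d,C);g=cv2.cvtColor(t,cv2.COLOR_BGR2HSV);out=[]
    m=((g[...,1]<70)&(g[...,2]>110)).astype(np.uint8)
    cs,_=cv2.findContours(m,0,1)
    for k in cs:
        if 120<cv2.contourArea(k)<600:
            w=onplane(k[:,0].astype(float),.044,C)[:,:2]; (c,s,a)=cv2.minAreaRect((w*1000).astype(np.float32))
            b=cv2.boxPoints((c,s,a)); e=max((b[1]-b[0],b[2]-b[1]),key=np.linalg.norm)
            out.append((np.round(np.mean(k[:,0],0)),np.round(c,1),np.round(s,1),np.round(np.degrees(np.arctan2(e[1],e[0]))%180,1)))
    return out
E
python3 - <<'E'
from h import *
t=cv2.imread('pics/top0.png');d=np.load('pics/top0.npy');C=cam('top');P=cloud(d,C)
print(turntable(t))
for x in tins(t,d): print(x)
# rim of turntable
m=((P[...,2]>.03)&(P[...,2]<.065)).astype(np.uint8); m[:, :195]=0;m[:,320:]=0;m[:135]=0;m[265:]=0
cs,_=cv2.findContours(m,0,1);k=max(cs,key=cv2.contourArea); w=onplane(k[:,0].astype(float),.054,C)[:,:2]; print('rim',cv2.minEnclosingCircle((w*1000).astype(np.float32)))
# crate+carrier
sub=slice(175,258),slice(115,188)
Q=P[sub]
m=(Q[...,2]>.14)
print('high pts'); 
for lo,hi in((.148,.156),(.156,.17)):
    mm=((P[...,2]>lo)&(P[...,2]<hi)).astype(np.uint8); k=np.zeros_like(mm);k[sub]=mm[sub]
    cs,_=cv2.findContours(k,0,1)
    for c in cs:
        if cv2.contourArea(c)>8:
            w=P[...,:2][cv2.drawContours(np.zeros_like(k),[c],-1,1,-1)>0]; print(lo,c[:,0].mean(0),cv2.minAreaRect((w*1000).astype(np.float32)))
for c in (64,),: pass
mm=np.zeros((420,560),np.uint8); mm[sub]=((Q[...,2]>.055)).astype(np.uint8)
cs,_=cv2.findContours(mm,0,1);k=max(cs,key=cv2.contourArea)
w=P[...,:2][(mm>0)&(P[...,2]<.13)&(P[...,2]>.11)];print('carrier rim',cv2.minAreaRect((w*1000).astype(np.float32)))
w=P[...,:2][(mm>0)&(P[...,2]<.08)&(P[...,2]>.06)];print('crate rim',cv2.minAreaRect((w*1000).astype(np.float32)))
np.set_printoptions(linewidth=250)
print((Q[::3,::3,2]*1000).astype(int))
E
```

```text
(128.0, array([[ 2.58211603e+02,  2.32310195e+02,  4.48899478e-01,
         5.02763603e-03,  4.97000000e+02],
       [ 2.27250191e+02,  2.18298246e+02,  4.98576898e-01,
         1.08510101e-01,  2.18500000e+02],
       [ 2.85922960e+02,  2.12476735e+02,  5.13466152e-01,
        -8.98960420e-02,  2.18500000e+02],
       [ 2.23955667e+02,  1.84440000e+02,  6.13684276e-01,
         1.17676340e-01,  5.00000000e+02],
       [ 2.78878236e+02,  1.82300317e+02,  6.16320951e-01,
        -6.86568337e-02,  6.31000000e+02],
       [ 2.51911628e+02,  1.64974419e+02,  6.77774911e-01,
         2.14664621e-02,  2.15000000e+02]]))
(array([508., 409.]), array([-211.7, -851.7]), array([140.3,  65.2]), np.float32(36.5))
(array([225., 315.]), array([174.1, 115.2]), array([111.9,  68. ]), np.float32(13.5))
(array([397., 257.]), array([ 360.5, -460.2]), array([75.3, 91.8]), np.float32(111.2))
(array([387., 223.]), array([ 468.4, -431.6]), array([49.9, 75.5]), np.float32(121.6))
(array([346., 203.]), array([ 541.1, -292.6]), array([47.8, 74.5]), np.float32(98.9))
(array([379., 188.]), array([ 588.5, -410.3]
[... 3665 characters left out ...]
 61  116  111   71   12   75   68   70   23   -3   -1   -5]
 [  -2    9    2    0   -2  -13    1    4  110   81   64  124  119   78    4   73   78   53    3   -1    3   -1 1788   -3   -7]
 [   1    3   -7    0   -8    0   -7   11  113  103    5    5   63   65   17    0    0   -2   -7   -3    0    0    4   -1    1]
 [   0   -2    0    4   -6   -3    0    3   -4   72   59   10   -4    0    4    1    3    0   -4   -3   -2   -7    7    1   15]
 [   2   -2   -3    2   -1    0    1   -8    7    3    5   -1   -2    7   -1    2    4    4    1   -9    0    5   -6    1   -4]
 [   1    8    6    3    0    1   -2    0    0  -12    8    1   -1   -5   -3    0   -2   -1    5    2    5    0   -2    6   13]]
```

Results: turntable centre (0.564, 0.014), discs at about 4/124/244°, oblongs at 64/184/304°, carrier at (0.509, 0.360) pointing about 15°. First move is to hover over tin A at (0.541, -0.293), closing direction 8.9°.

>>> drive_tool(
  increments=[
    {"rz": -0.144, "claw": 0.07},
    {"rz": -0.144, "claw": 0.07},
    {"rz": -0.144, "claw": 0.07},
    {"rz": -0.144, "claw": 0.07},
    {"rz": -0.144, "claw": 0.07},
  ],
)

```text
validation failed for argument at $.in...
```

>>> drive_tool(
  increments=[
    {"rz": -0.144, "claw": 0.07},
    {"rz": -0.144, "claw": 0.07},
    {"rz": -0.144, "claw": 0.07},
    {"rz": -0.144, "claw": 0.07},
    {"claw": 0.07},
  ],
)

```text
validation failed for argument at $.in...
```

>>> drive_tool(
  increments=[
    {"dx": 0.025, "dy": 0.031, "claw": 0.07},
    {"dx": 0.025, "dy": 0.031, "claw": 0.07},
    {"dx": 0.025, "dy": 0.031, "claw": 0.07},
    {"dx": 0.025, "dy": 0.031, "claw": 0.07},
    {"dx": 0.025, "dy": 0.031, "claw": 0.07},
  ],
)

```text
validation failed for argument at $.in...
```

>>> drive_tool(
  increments=[
    {"dx": 0.025, "dy": 0.031, "claw": 0.07},
    {"dx": 0.025, "dy": 0.031, "claw": 0.07},
    {"dx": 0.025, "dy": 0.031, "claw": 0.07},
    {"dx": 0.025, "dy": 0.031, "claw": 0.07},
    {"dx": 0.025, "dy": 0.031, "claw": 0.07},
  ],
)

```text
validation failed for argument at $.in...
```

```bash
cat >> h.py <<'E'
def plan(x,y,z,psi):
    p,r=tool(); M=r.as_matrix(); yaw=np.degrees(np.arctan2(M[1,1],M[0,1]))
    d=(psi-yaw+90)%180-90; a=np.radians(yaw+d); D=np.array([x,y,z])-p
    s=robot.observe(); print('t',round(s['time_s'],2),'tcp',p.round(4),'yaw',yaw.round(1),'tilt',np.degrees(np.arccos(-M[2,2])).round(2),'q1,q6',s['qpos'][[0,5]].round(2),'F',s['force'].round(1),'w',round(s['width'],4),'g',round(s['grasp_force'],1))
    print('  rz %.3f then dx %.4f dy %.4f dz %.4f'%(-np.radians(d),D[0]*-np.sin(a)+D[1]*np.cos(a),D[0]*np.cos(a)+D[1]*np.sin(a),-D[2]))
E
python3 - <<'E'
from h import *
t,d=robot.read_camera('top'); t=t[:,:,::-1].copy()
for x in tins(t,d)[2:8]: print(x)
plan(.541,-.293,.012,8.9)
w,dw=robot.read_camera('wrist'); cv2.imwrite('pics/w1.png',w[:,:,::-1]); np.save('pics/w1.npy',dw)
C=cam('wrist'); w=w[:,:,::-1]; g=cv2.cvtColor(w.copy(),cv2.COLOR_BGR2HSV); P=cloud(dw,C)
m=((g[...,1]<70)&(P[...,2]>.03)&(P[...,2]<.055)).astype(np.uint8)
for k in cv2.findContours(m,0,1)[0]:
    if cv2.contourArea(k)>800:
        q=onplane(k[:,0].astype(float),.044,C)[:,:2]; print(k[:,0].mean(0),cv2.minAreaRect((q*1000).astype(np.float32)))
E
```

```text
(array([397., 257.]), array([ 360.5, -460.2]), array([75.3, 91.8]), np.float32(111.2))
(array([387., 223.]), array([ 468.4, -431.6]), array([49.9, 75.5]), np.float32(121.6))
(array([346., 203.]), array([ 541.2, -292.7]), array([48.1, 74.3]), np.float32(98.8))
(array([379., 188.]), array([ 588.5, -410.5]), array([53.4, 72.3]), np.float32(168.8))
(array([452., 194.]), array([ 566.5, -661. ]), array([206.6, 129.7]), np.float32(18.2))
(array([143., 169.]), array([676.7, 394.5]), array([85.1, 58. ]), np.float32(67.1))
t 0.2 tcp [ 0.2725 -0.5897  0.2306] yaw -65.2 tilt 0.07 q1,q6 [-1.31 -0.17] F [ 0.7 -0.5  0.2] w 0.0854 g 0.0
  rz -1.293 then dx 0.2516 dy 0.3111 dz 0.2186
[493.94680851  28.12765957] ((489.47430419921875, -700.0555419921875), (79.64048767089844, 18.298667907714844), 75.27278900146484)
[155.91666667  26.10833333] ((361.4920349121094, -425.11297607421875), (42.06591033935547, 70.30313873291016), 79.03453826904297)
```

View pics/w1.png

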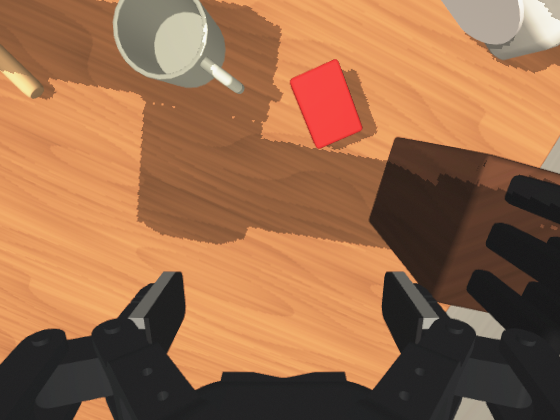

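The wrist view shows a red look-alike at (326,104), the mug at (165,35) and the knife block at (460,220), so the arm has not moved. The row format was refused, so I try again with every key in each row.

>>> drive_tool(
  increments=[
    {"rx": 0, "ry": 0, "rz": -0.144, "dx": 0, "dy": 0, "dz": 0, "claw": 0.07},
    {"rx": 0, "ry": 0, "rz": -0.144, "dx": 0, "dy": 0, "dz": 0, "claw": 0.07},
    {"rx": 0, "ry": 0, "rz": -0.144, "dx": 0, "dy": 0, "dz": 0, "claw": 0.07},
    {"rx": 0, "ry": 0, "rz": -0.144, "dx": 0, "dy": 0, "dz": 0, "claw": 0.07},
    {"rx": 0, "ry": 0, "rz": -0.144, "dx": 0, "dy": 0, "dz": 0, "claw": 0.07},
  ],
)

```text
time_s: 0.75
tcp_pos: [0.2726, -0.59, 0.2311]
tcp_rot: [-0.0, 0.837, 0.548, 0.0]
force: [0.5, -0.7, 0.2]
width: 0.0697
grasp_force: 0.0
```

>>> drive_tool(
  increments=[
    {"rx": 0, "ry": 0, "rz": -0.144, "dx": 0, "dy": 0, "dz": 0, "claw": 0.07},
    {"rx": 0, "ry": 0, "rz": -0.144, "dx": 0, "dy": 0, "dz": 0, "claw": 0.07},
    {"rx": 0, "ry": 0, "rz": -0.144, "dx": 0, "dy": 0, "dz": 0, "claw": 0.07},
    {"rx": 0, "ry": 0, "rz": -0.142, "dx": 0, "dy": 0, "dz": 0, "claw": 0.07},
    {"rx": 0, "ry": 0, "rz": 0, "dx": 0, "dy": 0, "dz": 0, "claw": 0.07},
  ],
)

```text
time_s: 1.25
tcp_pos: [0.2726, -0.59, 0.2311]
tcp_rot: [-0.0, 0.65, 0.76, 0.0]
force: [0.1, 0.1, 0.8]
width: 0.0703
grasp_force: 0.0
```

>>> drive_tool(
  increments=[
    {"rx": 0, "ry": 0, "rz": 0, "dx": 0.025, "dy": 0.031, "dz": 0, "claw": 0.07},
    {"rx": 0, "ry": 0, "rz": 0, "dx": 0.025, "dy": 0.031, "dz": 0, "claw": 0.07},
    {"rx": 0, "ry": 0, "rz": 0, "dx": 0.025, "dy": 0.031, "dz": 0, "claw": 0.07},
    {"rx": 0, "ry": 0, "rz": 0, "dx": 0.025, "dy": 0.031, "dz": 0, "claw": 0.07},
    {"rx": 0, "ry": 0, "rz": 0, "dx": 0.025, "dy": 0.031, "dz": 0, "claw": 0.07},
  ],
)

```text
time_s: 1.75
tcp_pos: [0.4072, -0.4412, 0.2313]
tcp_rot: [0.0, 0.651, 0.759, 0.0]
force: [0.2, 0.2, -0.5]
width: 0.07
grasp_force: 0.0
```

>>> drive_tool(
  increments=[
    {"rx": 0, "ry": 0, "rz": 0, "dx": 0.025, "dy": 0.031, "dz": 0, "claw": 0.07},
    {"rx": 0, "ry": 0, "rz": 0, "dx": 0.025, "dy": 0.031, "dz": 0, "claw": 0.07},
    {"rx": 0, "ry": 0, "rz": 0, "dx": 0.025, "dy": 0.031, "dz": 0, "claw": 0.07},
    {"rx": 0, "ry": 0, "rz": 0, "dx": 0.025, "dy": 0.031, "dz": 0, "claw": 0.07},
    {"rx": 0, "ry": 0, "rz": 0, "dx": 0.025, "dy": 0.031, "dz": 0, "claw": 0.07},
  ],
)

```text
time_s: 2.25
tcp_pos: [0.5409, -0.2936, 0.2313]
tcp_rot: [0.0, 0.651, 0.759, -0.0]
force: [0.4, -1.0, 0.3]
width: 0.0701
grasp_force: 0.0
```

```bash
cat >> h.py <<'E'
def wtins(save=None):
    C=cam('wrist'); w,dw=robot.read_camera('wrist'); w=w[:,:,::-1].copy(); P=cloud(dw,C)
    if save: cv2.imwrite(save,w)
    g=cv2.cvtColor(w,cv2.COLOR_BGR2HSV)
    m=((g[...,1]<70)&(g[...,2]>90)&(P[...,2]>.03)&(P[...,2]<.055)).astype(np.uint8); m=cv2.morphologyEx(m,cv2.MORPH_OPEN,np.ones((5,5)))
    for k in cv2.findContours(m,0,1)[0]:
        if cv2.contourArea(k)>800:
            q=onplane(k[:,0].astype(float),.044,C)[:,:2]; c,s,a=cv2.minAreaRect((q*1000).astype(np.float32))
            b=cv2.boxPoints((c,s,a)); e=max((b[1]-b[0],b[2]-b[1]),key=np.linalg.norm)
            print('wtin',k[:,0].mean(0).round(),np.round(c,1),np.round(s,1),np.degrees(np.arctan2(e[1],e[0]))%180)
def ttins():
    t,d=robot.read_camera('top')
    for x in tins(t[:,:,::-1].copy(),d):
        if x[2].max()<82 and x[1][0]>400 and abs(x[1][1])<550: print('ttin',*x)
E
python3 - <<'E'
from h import *
plan(.541,-.293,.012,8.9); wtins('pics/w2.png'); ttins()
E
```

```text
t 2.25 tcp [ 0.5409 -0.2936  0.2313] yaw 8.7 tilt 0.01 q1,q6 [-0.68 -0.83] F [ 0.4 -1.   0.3] w 0.0701 g 0.0
  rz -0.003 then dx 0.0006 dy 0.0002 dz 0.2193
wtin [308. 297.] [ 587.  -407.1] [51.8 69.8] 169.46191
wtin [212. 302.] [ 486.4 -427.9] [32.2 76.3] 90.76421
wtin [284. 188.] [ 540.6 -291.6] [46.8 69.5] 99.71858
```

Tin A is confirmed at (284,188) in the wrist view, within 2 mm of the tool. I descend and grip.

>>> drive_tool(
  increments=[
    {"rx": 0, "ry": 0, "rz": -0.01, "dx": 0.001, "dy": 0, "dz": 0.04, "claw": 0.07},
    {"rx": 0, "ry": 0, "rz": 0, "dx": 0, "dy": 0, "dz": 0.04, "claw": 0.07},
    {"rx": 0, "ry": 0, "rz": 0, "dx": 0, "dy": 0, "dz": 0.04, "claw": 0.07},
    {"rx": 0, "ry": 0, "rz": 0, "dx": 0, "dy": 0, "dz": 0.04, "claw": 0.07},
    {"rx": 0, "ry": 0, "rz": 0, "dx": 0, "dy": 0, "dz": 0.035, "claw": 0.07},
  ],
)

```text
time_s: 2.85
tcp_pos: [0.5388, -0.2942, 0.0342]
tcp_rot: [-0.001, 0.647, 0.762, -0.0]
force: [0.7, -0.8, 0.5]
width: 0.0697
grasp_force: 0.0
```

>>> drive_tool(
  increments=[
    {"rx": 0, "ry": 0, "rz": 0, "dx": 0, "dy": 0, "dz": 0.015, "claw": 0.07},
    {"rx": 0, "ry": 0, "rz": 0, "dx": 0, "dy": 0, "dz": 0.01, "claw": 0.07},
    {"rx": 0, "ry": 0, "rz": 0, "dx": 0, "dy": 0, "dz": 0, "claw": 0.04},
    {"rx": 0, "ry": 0, "rz": 0, "dx": 0, "dy": 0, "dz": 0, "claw": 0.04},
    {"rx": 0, "ry": 0, "rz": 0, "dx": 0, "dy": 0, "dz": 0, "claw": 0.04},
  ],
)

```text
time_s: 3.35
tcp_pos: [0.541, -0.2949, 0.0133]
tcp_rot: [0.002, 0.646, 0.763, 0.0]
force: [-0.3, -0.0, -1.6]
width: 0.0469
grasp_force: 62.9
```

>>> drive_tool(
  increments=[
    {"rx": 0, "ry": 0, "rz": 0, "dx": 0, "dy": 0, "dz": 0, "claw": 0.04},
    {"rx": 0, "ry": 0, "rz": 0, "dx": 0, "dy": 0, "dz": 0, "claw": 0.04},
    {"rx": 0, "ry": 0, "rz": 0, "dx": 0, "dy": 0, "dz": -0.01, "claw": 0.04},
    {"rx": 0, "ry": 0, "rz": 0, "dx": 0, "dy": 0, "dz": -0.02, "claw": 0.04},
    {"rx": 0, "ry": 0, "rz": 0, "dx": 0, "dy": 0, "dz": -0.03, "claw": 0.04},
  ],
)

```text
time_s: 3.85
tcp_pos: [0.5384, -0.2928, 0.0703]
tcp_rot: [-0.002, 0.646, 0.763, -0.0]
force: [-0.1, 0.1, -1.8]
width: 0.047
grasp_force: 63.1
```

```bash
python3 - <<'E'
from h import *
plan(.628,-.0816,.16,34)
E
```

```text
t 3.85 tcp [ 0.5384 -0.2928  0.0703] yaw 9.5 tilt 0.26 q1,q6 [-0.68 -0.85] F [-0.1  0.1 -1.8] w 0.047 g 63.1
  rz -0.427 then dx 0.1249 dy 0.1924 dz -0.0897
```

>>> drive_tool(
  increments=[
    {"rx": 0, "ry": 0, "rz": -0.107, "dx": 0, "dy": 0, "dz": -0.022, "claw": 0.04},
    {"rx": 0, "ry": 0, "rz": -0.107, "dx": 0, "dy": 0, "dz": -0.022, "claw": 0.04},
    {"rx": 0, "ry": 0, "rz": -0.107, "dx": 0, "dy": 0, "dz": -0.022, "claw": 0.04},
    {"rx": 0, "ry": 0, "rz": -0.106, "dx": 0, "dy": 0, "dz": -0.022, "claw": 0.04},
    {"rx": 0, "ry": 0, "rz": 0, "dx": 0.01, "dy": 0.015, "dz": 0, "claw": 0.04},
  ],
)

```text
time_s: 4.35
tcp_pos: [0.5482, -0.2795, 0.1637]
tcp_rot: [0.004, 0.471, 0.882, -0.001]
force: [1.5, 0.5, -1.7]
width: 0.0472
grasp_force: 63.2
```

>>> drive_tool(
  increments=[
    {"rx": 0, "ry": 0, "rz": 0, "dx": 0.025, "dy": 0.039, "dz": 0, "claw": 0.04},
    {"rx": 0, "ry": 0, "rz": 0, "dx": 0.025, "dy": 0.039, "dz": 0, "claw": 0.04},
    {"rx": 0, "ry": 0, "rz": 0, "dx": 0.025, "dy": 0.039, "dz": 0, "claw": 0.04},
    {"rx": 0, "ry": 0, "rz": 0, "dx": 0.025, "dy": 0.039, "dz": 0, "claw": 0.04},
    {"rx": 0, "ry": 0, "rz": 0, "dx": 0.015, "dy": 0.021, "dz": 0, "claw": 0.04},
  ],
)

```text
time_s: 4.85
tcp_pos: [0.6292, -0.0784, 0.158]
tcp_rot: [-0.001, 0.469, 0.883, 0.0]
force: [0.4, -0.1, -1.7]
width: 0.0472
grasp_force: 63.1
```

```bash
python3 - <<'E'
from h import *
plan(.628,-.0816,.053,34); wtins('pics/w3.png'); 
E
```

```text
t 4.85 tcp [ 0.6292 -0.0784  0.158 ] yaw 34.0 tilt 0.14 q1,q6 [-0.3 -0.9] F [ 0.4 -0.1 -1.7] w 0.0472 g 63.1
  rz 0.001 then dx -0.0020 dy -0.0028 dz 0.1050
wtin [492. 296.] [823.1 -38.5] [65.5 28.7] 66.33529
```

View pics/w3.png

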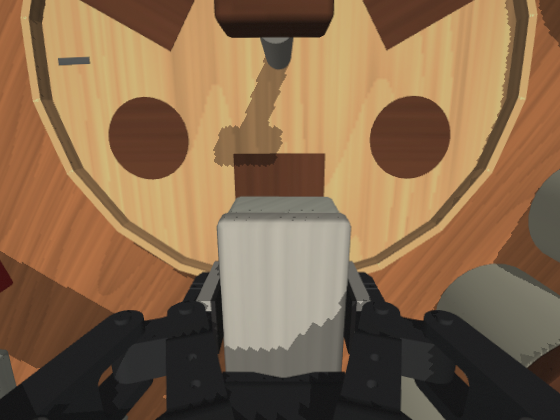

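The wrist view shows the tin held squarely over its oblong inlay (280,175), discs at (148,138) and (410,138), and the index mark at (74,61). I lower and release.

>>> drive_tool(
  increments=[
    {"rx": 0, "ry": 0, "rz": 0, "dx": -0.002, "dy": -0.003, "dz": 0.025, "claw": 0.04},
    {"rx": 0, "ry": 0, "rz": 0, "dx": 0, "dy": 0, "dz": 0.03, "claw": 0.04},
    {"rx": 0, "ry": 0, "rz": 0, "dx": 0, "dy": 0, "dz": 0.025, "claw": 0.04},
    {"rx": 0, "ry": 0, "rz": 0, "dx": 0, "dy": 0, "dz": 0.012, "claw": 0.04},
    {"rx": 0, "ry": 0, "rz": 0, "dx": 0, "dy": 0, "dz": 0, "claw": 0.04},
  ],
)

```text
time_s: 5.4
tcp_pos: [0.6258, -0.0852, 0.0645]
tcp_rot: [-0.003, 0.47, 0.883, -0.0]
force: [-0.3, -0.2, -1.4]
width: 0.0475
grasp_force: 63.1
```

```bash
python3 - <<'E'
from h import *
plan(.628,-.0816,.053,34)
w=cv2.imread('pics/w3.png')
E
```

```text
t 5.4 tcp [ 0.6258 -0.0852  0.0645] yaw 33.9 tilt 0.32 q1,q6 [-0.31 -0.91] F [-0.3 -0.2 -1.4] w 0.0475 g 63.1
  rz -0.001 then dx 0.0017 dy 0.0038 dz 0.0115
```

>>> drive_tool(
  increments=[
    {"rx": 0, "ry": 0, "rz": 0, "dx": 0, "dy": 0, "dz": 0.004, "claw": 0.04},
    {"rx": 0, "ry": 0, "rz": 0, "dx": 0.001, "dy": 0.001, "dz": 0.004, "claw": 0.04},
    {"rx": 0, "ry": 0, "rz": 0, "dx": 0, "dy": 0, "dz": 0, "claw": 0.04},
    {"rx": 0, "ry": 0, "rz": 0, "dx": 0, "dy": 0, "dz": 0, "claw": 0.04},
    {"rx": 0, "ry": 0, "rz": 0, "dx": 0, "dy": 0, "dz": 0, "claw": 0.04},
  ],
)

```text
time_s: 5.9
tcp_pos: [0.6285, -0.0851, 0.0599]
tcp_rot: [0.001, 0.47, 0.883, 0.0]
force: [0.4, 0.2, -1.4]
width: 0.0472
grasp_force: 63.1
```

```bash
python3 - <<'E'
from h import *
plan(.628,-.0816,.053,34)
E
```

```text
t 5.9 tcp [ 0.6285 -0.0851  0.0599] yaw 34.0 tilt 0.06 q1,q6 [-0.31 -0.91] F [ 0.4  0.2 -1.4] w 0.0472 g 63.1
  rz -0.000 then dx 0.0032 dy 0.0015 dz 0.0069
```

>>> drive_tool(
  increments=[
    {"rx": 0, "ry": 0, "rz": 0, "dx": 0.003, "dy": 0.002, "dz": 0.003, "claw": 0.04},
    {"rx": 0, "ry": 0, "rz": 0, "dx": 0, "dy": 0, "dz": 0.003, "claw": 0.04},
    {"rx": 0, "ry": 0, "rz": 0, "dx": 0, "dy": 0, "dz": 0.001, "claw": 0.04},
    {"rx": 0, "ry": 0, "rz": 0, "dx": 0, "dy": 0, "dz": 0, "claw": 0.04},
    {"rx": 0, "ry": 0, "rz": 0, "dx": 0, "dy": 0, "dz": 0, "claw": 0.04},
  ],
)

```text
time_s: 6.4
tcp_pos: [0.6284, -0.0812, 0.0528]
tcp_rot: [0.0, 0.47, 0.883, 0.0]
force: [-1.9, 1.3, 3.0]
width: 0.0472
grasp_force: 63.5
```

>>> drive_tool(
  increments=[
    {"rx": 0, "ry": 0, "rz": 0, "dx": 0, "dy": 0, "dz": 0, "claw": 0.068},
    {"rx": 0, "ry": 0, "rz": 0, "dx": 0, "dy": 0, "dz": 0, "claw": 0.068},
    {"rx": 0, "ry": 0, "rz": 0, "dx": 0, "dy": 0, "dz": -0.01, "claw": 0.068},
    {"rx": 0, "ry": 0, "rz": 0, "dx": 0, "dy": 0, "dz": -0.03, "claw": 0.068},
    {"rx": 0, "ry": 0, "rz": 0, "dx": 0, "dy": 0, "dz": -0.045, "claw": 0.068},
  ],
)

```text
time_s: 6.9
tcp_pos: [0.626, -0.0809, 0.1356]
tcp_rot: [-0.003, 0.47, 0.883, -0.001]
force: [-0.4, -0.4, 0.7]
width: 0.0681
grasp_force: 0.0
```

>>> drive_tool(
  increments=[
    {"rx": 0, "ry": 0, "rz": 0, "dx": 0, "dy": 0, "dz": -0.045, "claw": 0.07},
    {"rx": 0, "ry": 0, "rz": 0, "dx": 0, "dy": 0, "dz": -0.045, "claw": 0.07},
    {"rx": 0, "ry": 0, "rz": 0, "dx": 0, "dy": 0, "dz": -0.01, "claw": 0.07},
    {"rx": 0, "ry": 0, "rz": 0, "dx": 0, "dy": -0.03, "dz": 0, "claw": 0.07},
    {"rx": 0, "ry": 0, "rz": 0, "dx": 0, "dy": -0.03, "dz": 0, "claw": 0.07},
  ],
)

```text
time_s: 7.4
tcp_pos: [0.578, -0.115, 0.2379]
tcp_rot: [0.001, 0.469, 0.883, -0.0]
force: [-0.6, 0.5, -0.5]
width: 0.0701
grasp_force: 0.0
```

```bash
python3 - <<'E'
from h import *
ttins(); wtins('pics/w4.png'); plan(.588,-.409,.23,79.3)
E
```

```text
ttin [387. 223.] [ 469.7 -432.6] [50.6 72.6] 122.2
ttin [380. 188.] [ 589.2 -409.3] [52.1 70.2] 168.1
wtin [499. 271.] [825.8 -62.4] [43.1 99.5] 92.04168
t 7.5 tcp [ 0.5763 -0.1161  0.237 ] yaw 33.8 tilt 0.08 q1,q6 [-0.39 -0.98] F [0.5 0.1 1. ] w 0.0699 g 0.0
  rz -0.793 then dx -0.0659 dy -0.2856 dz 0.0070
```

View pics/w4.png

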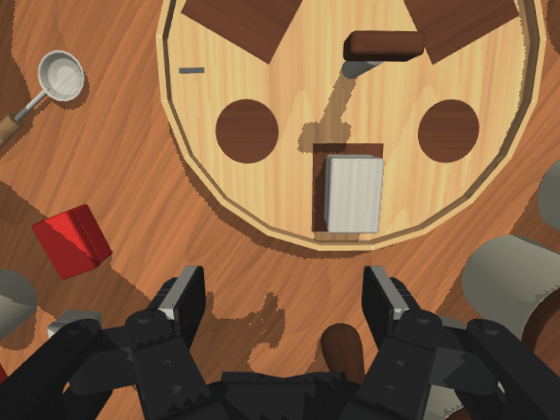

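The tin at (355,193) stands on the inlay (313–383 wide). Now I put numbers on its offset and on the turntable angle.

```bash
cat >> h.py <<'E'
def wtt(w,C,P):
    """discs and tins on turntable seen by wrist cam"""
    g=cv2.cvtColor(w,cv2.COLOR_BGR2HSV); ctr=np.array([.5637,.0137])
    rr=np.hypot(P[...,0]-ctr[0],P[...,1]-ctr[1])<.165
    m=(rr&(g[...,2]<140)&(g[...,1]>90)&(P[...,2]<.05)).astype(np.uint8)
    for k in cv2.findContours(m,0,1)[0]:
        if cv2.contourArea(k)<400: continue
        q=onplane(k[:,0].astype(float),.04,C)[:,:2]; (c,s,a)=cv2.minAreaRect((q*1000).astype(np.float32))
        ar=cv2.contourArea((q*1000).astype(np.float32)); v=np.array(c)/1000-ctr
        if 2400<ar<3600 and max(s)<70: print('disc',np.round(c,1),np.round(s,1),'r',np.hypot(*v).round(4),'ang',np.degrees(np.arctan2(v[1],v[0])).round(1))
    m=(rr&(g[...,1]<80)&(g[...,2]>90)&(P[...,2]>.074)&(P[...,2]<.095)).astype(np.uint8); m=cv2.morphologyEx(m,cv2.MORPH_OPEN,np.ones((5,5)))
    for k in cv2.findContours(m,0,1)[0]:
        if cv2.contourArea(k)<400: continue
        q=onplane(k[:,0].astype(float),.084,C)[:,:2]; (c,s,a)=cv2.minAreaRect((q*1000).astype(np.float32)); v=np.array(c)/1000-ctr
        print('settin',np.round(c,1),np.round(s,1),a,'r',np.hypot(*v).round(4),'ang',np.degrees(np.arctan2(v[1],v[0])).round(1))
def wnow(save=None):
    C=cam('wrist'); w,d=robot.read_camera('wrist'); w=w[:,:,::-1].copy()
    if save: cv2.imwrite(save,w)
    wtt(w,C,cloud(d,C))
E
python3 - <<'E'
from h import *
wnow('pics/w5.png')
t,d=robot.read_camera('top'); t=t[:,:,::-1].copy(); th,o=turntable(t)
for r in o: v=r[2:4]-[.5637,.0137]; print(r.round(4),np.hypot(*v).round(4),np.degrees(np.arctan2(v[1],v[0])).round(1))
g=cv2.cvtColor(t,cv2.COLOR_BGR2HSV); m=(g[...,1]<70)&(g[...,2]>110); m[:, :200]=0; m[:,310:]=0;m[:150]=0;m[245:]=0
k=max(cv2.findContours(m.astype(np.uint8),0,1)[0],key=cv2.contourArea); print(cv2.minAreaRect((onplane(k[:,0].astype(float),.084,cam('top'))[:,:2]*1000).astype(np.float32)))
E
```

```text
disc [677.1  22.6] [60.9 60.6] r 0.1138 ang 4.5
disc [512.1 -89.5] [60.1 60.3] r 0.1153 ang -116.6
settin [625.6 -79. ] [47.5 69. ] 33.683902740478516 r 0.1115 ang -56.3
[2.274301e+02 2.185000e+02 4.979000e-01 1.079000e-01 2.290000e+02] 0.1149 124.9
[2.239557e+02 1.844160e+02 6.138000e-01 1.177000e-01 5.120000e+02] 0.1154 64.3
[2.517743e+02 1.648827e+02 6.781000e-01 2.190000e-02 2.245000e+02] 0.1147 4.1
[ 2.792206e+02  2.065157e+02  5.342000e-01 -6.780000e-02  3.280500e+03] 0.0867 -109.9
((573.0786743164062, -106.65836334228516), (163.1404266357422, 199.25181579589844), 69.73797607421875)
```

Tin A sits about 4 mm off centre and the turntable is unshifted. Tin B is next.

>>> drive_tool(
  increments=[
    {"rx": 0, "ry": 0, "rz": -0.132, "dx": 0, "dy": 0, "dz": 0, "claw": 0.07},
    {"rx": 0, "ry": 0, "rz": -0.132, "dx": 0, "dy": 0, "dz": 0, "claw": 0.07},
    {"rx": 0, "ry": 0, "rz": -0.132, "dx": 0, "dy": 0, "dz": 0, "claw": 0.07},
    {"rx": 0, "ry": 0, "rz": -0.132, "dx": 0, "dy": 0, "dz": 0, "claw": 0.07},
    {"rx": 0, "ry": 0, "rz": -0.132, "dx": 0, "dy": 0, "dz": 0, "claw": 0.07},
  ],
)

```text
time_s: 8.1
tcp_pos: [0.579, -0.1143, 0.2371]
tcp_rot: [-0.0, 0.155, 0.988, 0.0]
force: [-0.4, 0.0, 0.2]
width: 0.07
grasp_force: 0.0
```

>>> drive_tool(
  increments=[
    {"rx": 0, "ry": 0, "rz": -0.133, "dx": 0, "dy": 0, "dz": 0, "claw": 0.07},
    {"rx": 0, "ry": 0, "rz": 0, "dx": -0.01, "dy": -0.036, "dz": 0, "claw": 0.07},
    {"rx": 0, "ry": 0, "rz": 0, "dx": -0.01, "dy": -0.042, "dz": 0, "claw": 0.07},
    {"rx": 0, "ry": 0, "rz": 0, "dx": -0.01, "dy": -0.042, "dz": 0, "claw": 0.07},
    {"rx": 0, "ry": 0, "rz": 0, "dx": -0.01, "dy": -0.042, "dz": 0, "claw": 0.07},
  ],
)

```text
time_s: 8.6
tcp_pos: [0.5888, -0.2825, 0.2371]
tcp_rot: [0.0, 0.092, 0.996, 0.0]
force: [0.1, -0.6, 0.2]
width: 0.0698
grasp_force: 0.0
```

>>> drive_tool(
  increments=[
    {"rx": 0, "ry": 0, "rz": 0, "dx": -0.01, "dy": -0.042, "dz": 0, "claw": 0.07},
    {"rx": 0, "ry": 0, "rz": 0, "dx": -0.01, "dy": -0.042, "dz": 0, "claw": 0.07},
    {"rx": 0, "ry": 0, "rz": 0, "dx": -0.006, "dy": -0.03, "dz": 0, "claw": 0.07},
    {"rx": 0, "ry": 0, "rz": 0, "dx": 0, "dy": -0.01, "dz": 0, "claw": 0.07},
    {"rx": 0, "ry": 0, "rz": 0, "dx": 0, "dy": 0, "dz": 0, "claw": 0.07},
  ],
)

```text
time_s: 9.1
tcp_pos: [0.5908, -0.4088, 0.2365]
tcp_rot: [-0.0, 0.093, 0.996, 0.0]
force: [0.5, 0.5, -0.4]
width: 0.0698
grasp_force: 0.0
```

```bash
python3 - <<'E'
from h import *
wtins('pics/w6.png'); ttins(); plan(.588,-.409,.012,79.3)
E
```

```text
wtin [282. 187.] [ 587.1 -410.8] [47.2 69.7] 169.27637
wtin [237.  65.] [ 469.3 -431.8] [48.3 69. ] 120.79968
ttin [282. 178.] [631.9 -80.1] [52.5 75.5] 124.3
t 9.2 tcp [ 0.5912 -0.4068  0.2369] yaw 79.5 tilt 0.06 q1,q6 [-0.76 -2.15] F [-0.3  0.3  0.5] w 0.0699 g 0.0
  rz 0.003 then dx 0.0027 dy -0.0027 dz 0.2249
```

>>> drive_tool(
  increments=[
    {"rx": 0, "ry": 0, "rz": 0, "dx": 0.003, "dy": -0.004, "dz": 0.04, "claw": 0.07},
    {"rx": 0, "ry": 0, "rz": 0, "dx": 0, "dy": 0, "dz": 0.045, "claw": 0.07},
    {"rx": 0, "ry": 0, "rz": 0, "dx": 0, "dy": 0, "dz": 0.045, "claw": 0.07},
    {"rx": 0, "ry": 0, "rz": 0, "dx": 0, "dy": 0, "dz": 0.045, "claw": 0.07},
    {"rx": 0, "ry": 0, "rz": 0, "dx": 0, "dy": 0, "dz": 0.03, "claw": 0.07},
  ],
)

```text
time_s: 9.7
tcp_pos: [0.5862, -0.408, 0.0286]
tcp_rot: [-0.002, 0.091, 0.996, 0.002]
force: [-0.1, 0.4, 0.4]
width: 0.0699
grasp_force: 0.0
```

>>> drive_tool(
  increments=[
    {"rx": 0, "ry": 0, "rz": 0, "dx": 0, "dy": 0, "dz": 0.012, "claw": 0.07},
    {"rx": 0, "ry": 0, "rz": 0, "dx": 0, "dy": 0, "dz": 0.008, "claw": 0.07},
    {"rx": 0, "ry": 0, "rz": 0, "dx": 0, "dy": 0, "dz": 0, "claw": 0.07},
    {"rx": 0, "ry": 0, "rz": 0, "dx": 0, "dy": 0, "dz": 0, "claw": 0.04},
    {"rx": 0, "ry": 0, "rz": 0, "dx": 0, "dy": 0, "dz": 0, "claw": 0.04},
  ],
)

```text
time_s: 10.2
tcp_pos: [0.5885, -0.4127, 0.0154]
tcp_rot: [0.002, 0.092, 0.996, -0.001]
force: [-0.1, -0.9, -0.7]
width: 0.0471
grasp_force: 63.3
```

>>> drive_tool(
  increments=[
    {"rx": 0, "ry": 0, "rz": 0, "dx": 0, "dy": 0, "dz": 0, "claw": 0.04},
    {"rx": 0, "ry": 0, "rz": 0, "dx": 0, "dy": 0, "dz": 0, "claw": 0.04},
    {"rx": 0, "ry": 0, "rz": 0, "dx": 0, "dy": 0, "dz": 0, "claw": 0.04},
    {"rx": 0, "ry": 0, "rz": 0, "dx": 0, "dy": 0, "dz": 0, "claw": 0.04},
    {"rx": 0, "ry": 0, "rz": 0, "dx": 0, "dy": 0, "dz": 0, "claw": 0.04},
  ],
)

```text
time_s: 10.7
tcp_pos: [0.5884, -0.4128, 0.0151]
tcp_rot: [0.002, 0.092, 0.996, -0.001]
force: [0.0, -0.4, 7.2]
width: 0.0473
grasp_force: 64.4
```

>>> drive_tool(
  increments=[
    {"rx": 0, "ry": 0, "rz": 0, "dx": 0, "dy": 0, "dz": -0.02, "claw": 0.04},
    {"rx": 0, "ry": 0, "rz": 0, "dx": 0, "dy": 0, "dz": -0.04, "claw": 0.04},
    {"rx": 0, "ry": 0, "rz": 0, "dx": 0, "dy": 0, "dz": -0.045, "claw": 0.04},
    {"rx": 0, "ry": 0, "rz": 0, "dx": 0, "dy": 0, "dz": -0.045, "claw": 0.04},
    {"rx": 0, "ry": 0, "rz": 0, "dx": 0, "dy": 0, "dz": -0.04, "claw": 0.04},
  ],
)

```text
time_s: 11.2
tcp_pos: [0.5869, -0.4115, 0.2059]
tcp_rot: [0.001, 0.092, 0.996, -0.001]
force: [0.3, -1.6, -1.7]
width: 0.0469
grasp_force: 63.4
```

```bash
python3 - <<'E'
from h import *
plan(.449,.0057,.2,94)
E
```

```text
t 11.2 tcp [ 0.5869 -0.4115  0.2059] yaw 79.4 tilt 0.1 q1,q6 [-0.77 -2.16] F [ 0.3 -1.6 -1.7] w 0.0469 g 63.4
  rz -0.255 then dx 0.1084 dy 0.4258 dz 0.0059
```

>>> drive_tool(
  increments=[
    {"rx": 0, "ry": 0, "rz": -0.128, "dx": 0, "dy": 0, "dz": 0, "claw": 0.04},
    {"rx": 0, "ry": 0, "rz": -0.127, "dx": 0, "dy": 0, "dz": 0, "claw": 0.04},
    {"rx": 0, "ry": 0, "rz": 0, "dx": 0.006, "dy": 0.024, "dz": 0, "claw": 0.04},
    {"rx": 0, "ry": 0, "rz": 0, "dx": 0.011, "dy": 0.043, "dz": 0, "claw": 0.04},
    {"rx": 0, "ry": 0, "rz": 0, "dx": 0.011, "dy": 0.043, "dz": 0, "claw": 0.04},
  ],
)

```text
time_s: 11.7
tcp_pos: [0.5504, -0.3027, 0.2028]
tcp_rot: [-0.0, -0.034, 0.999, 0.0]
force: [-0.0, 1.5, -1.6]
width: 0.047
grasp_force: 63.5
```

>>> drive_tool(
  increments=[
    {"rx": 0, "ry": 0, "rz": 0, "dx": 0.011, "dy": 0.043, "dz": 0, "claw": 0.04},
    {"rx": 0, "ry": 0, "rz": 0, "dx": 0.011, "dy": 0.043, "dz": 0, "claw": 0.04},
    {"rx": 0, "ry": 0, "rz": 0, "dx": 0.011, "dy": 0.043, "dz": 0, "claw": 0.04},
    {"rx": 0, "ry": 0, "rz": 0, "dx": 0.011, "dy": 0.043, "dz": 0, "claw": 0.04},
    {"rx": 0, "ry": 0, "rz": 0, "dx": 0.011, "dy": 0.043, "dz": 0, "claw": 0.04},
  ],
)

```text
time_s: 12.2
tcp_pos: [0.4803, -0.0915, 0.203]
tcp_rot: [0.0, -0.035, 0.999, -0.0]
force: [1.5, 1.8, -1.0]
width: 0.0467
grasp_force: 63.5
```

>>> drive_tool(
  increments=[
    {"rx": 0, "ry": 0, "rz": 0, "dx": 0.011, "dy": 0.043, "dz": 0, "claw": 0.04},
    {"rx": 0, "ry": 0, "rz": 0, "dx": 0.009, "dy": 0.035, "dz": 0, "claw": 0.04},
    {"rx": 0, "ry": 0, "rz": 0, "dx": 0.006, "dy": 0.023, "dz": 0, "claw": 0.04},
    {"rx": 0, "ry": 0, "rz": 0, "dx": 0, "dy": 0, "dz": 0, "claw": 0.04},
    {"rx": 0, "ry": 0, "rz": 0, "dx": 0, "dy": 0, "dz": 0, "claw": 0.04},
  ],
)

```text
time_s: 12.7
tcp_pos: [0.4483, 0.0059, 0.2029]
tcp_rot: [0.001, -0.036, 0.999, -0.0]
force: [-0.3, -0.4, -3.0]
width: 0.0473
grasp_force: 63.5
```

```bash
python3 - <<'E'
from h import *
plan(.449,.0057,.055,94); wnow('pics/w7.png'); plan(.449,.0057,.055,94)
E
```

```text
t 12.7 tcp [0.4483 0.0059 0.2029] yaw 94.1 tilt 0.07 q1,q6 [-0.24 -1.88] F [-0.3 -0.4 -3. ] w 0.0473 g 63.5
  rz 0.001 then dx -0.0007 dy -0.0002 dz 0.1479
disc [497.8 108.5] [60.5 60.2] r 0.1154 ang 124.8
disc [511.3 -90.4] [60.4 61.1] r 0.1165 ang -116.7
disc [426.6   3.5] [48.5 69.4] r 0.1375 ang -175.8
t 12.75 tcp [0.4485 0.0054 0.2029] yaw 94.0 tilt 0.06 q1,q6 [-0.24 -1.88] F [-0.3 -0.5 -2.7] w 0.0474 g 63.5
  rz 0.000 then dx -0.0005 dy 0.0003 dz 0.1479
```

>>> drive_tool(
  increments=[
    {"rx": 0, "ry": 0, "rz": 0, "dx": 0, "dy": 0, "dz": 0.03, "claw": 0.04},
    {"rx": 0, "ry": 0, "rz": 0, "dx": 0, "dy": 0, "dz": 0.035, "claw": 0.04},
    {"rx": 0, "ry": 0, "rz": 0, "dx": 0, "dy": 0, "dz": 0.035, "claw": 0.04},
    {"rx": 0, "ry": 0, "rz": 0, "dx": 0, "dy": 0, "dz": 0.025, "claw": 0.04},
    {"rx": 0, "ry": 0, "rz": 0, "dx": 0, "dy": 0, "dz": 0.01, "claw": 0.04},
  ],
)

```text
time_s: 13.25
tcp_pos: [0.4468, 0.0051, 0.0648]
tcp_rot: [-0.002, -0.034, 0.999, 0.001]
force: [-0.3, 0.3, -2.7]
width: 0.0472
grasp_force: 63.4
```

>>> drive_tool(
  increments=[
    {"rx": 0, "ry": 0, "rz": 0, "dx": 0, "dy": 0, "dz": 0.005, "claw": 0.04},
    {"rx": 0, "ry": 0, "rz": 0, "dx": 0, "dy": 0, "dz": 0, "claw": 0.04},
    {"rx": 0, "ry": 0, "rz": 0, "dx": 0, "dy": 0, "dz": 0, "claw": 0.04},
    {"rx": 0, "ry": 0, "rz": 0, "dx": 0, "dy": 0, "dz": 0, "claw": 0.04},
    {"rx": 0, "ry": 0, "rz": 0, "dx": 0, "dy": 0, "dz": 0, "claw": 0.04},
  ],
)

```text
time_s: 13.75
tcp_pos: [0.4491, 0.0057, 0.0633]
tcp_rot: [0.001, -0.035, 0.999, -0.0]
force: [0.0, 0.0, -1.9]
width: 0.0471
grasp_force: 63.4
```

```bash
python3 - <<'E'
from h import *
plan(.449,.0057,.0545,94)
E
```

```text
t 13.75 tcp [0.4491 0.0057 0.0633] yaw 94.0 tilt 0.11 q1,q6 [-0.24 -1.88] F [ 0.   0.  -1.9] w 0.0471 g 63.4
  rz 0.000 then dx 0.0001 dy 0.0001 dz 0.0088
```

>>> drive_tool(
  increments=[
    {"rx": 0, "ry": 0, "rz": 0, "dx": 0, "dy": 0, "dz": 0.005, "claw": 0.04},
    {"rx": 0, "ry": 0, "rz": 0, "dx": 0, "dy": 0, "dz": 0.004, "claw": 0.04},
    {"rx": 0, "ry": 0, "rz": 0, "dx": 0, "dy": 0, "dz": 0, "claw": 0.04},
    {"rx": 0, "ry": 0, "rz": 0, "dx": 0, "dy": 0, "dz": 0, "claw": 0.04},
    {"rx": 0, "ry": 0, "rz": 0, "dx": 0, "dy": 0, "dz": 0, "claw": 0.04},
  ],
)

```text
time_s: 14.25
tcp_pos: [0.4493, 0.0053, 0.055]
tcp_rot: [0.0, -0.035, 0.999, -0.001]
force: [-6.9, -0.5, 14.5]
width: 0.0471
grasp_force: 65.6
```

>>> drive_tool(
  increments=[
    {"rx": 0, "ry": 0, "rz": 0, "dx": 0, "dy": 0, "dz": 0, "claw": 0.068},
    {"rx": 0, "ry": 0, "rz": 0, "dx": 0, "dy": 0, "dz": 0, "claw": 0.068},
    {"rx": 0, "ry": 0, "rz": 0, "dx": 0, "dy": 0, "dz": -0.01, "claw": 0.068},
    {"rx": 0, "ry": 0, "rz": 0, "dx": 0, "dy": 0, "dz": -0.03, "claw": 0.068},
    {"rx": 0, "ry": 0, "rz": 0, "dx": 0, "dy": 0, "dz": -0.045, "claw": 0.068},
  ],
)

```text
time_s: 14.75
tcp_pos: [0.4462, 0.0063, 0.1373]
tcp_rot: [-0.003, -0.035, 0.999, 0.001]
force: [1.2, -1.0, -0.6]
width: 0.0678
grasp_force: 0.0
```

>>> drive_tool(
  increments=[
    {"rx": 0, "ry": 0, "rz": 0, "dx": 0, "dy": 0, "dz": -0.045, "claw": 0.07},
    {"rx": 0, "ry": 0, "rz": 0, "dx": 0, "dy": 0, "dz": -0.045, "claw": 0.07},
    {"rx": 0, "ry": 0, "rz": 0.13, "dx": 0, "dy": 0, "dz": -0.01, "claw": 0.07},
    {"rx": 0, "ry": 0, "rz": 0.136, "dx": 0, "dy": 0, "dz": 0, "claw": 0.07},
    {"rx": 0, "ry": 0, "rz": 0.136, "dx": 0, "dy": 0, "dz": 0, "claw": 0.07},
  ],
)

```text
time_s: 15.25
tcp_pos: [0.4486, 0.0058, 0.2397]
tcp_rot: [0.001, 0.168, 0.986, -0.0]
force: [0.3, 0.3, -0.3]
width: 0.0699
grasp_force: 0.0
```

>>> drive_tool(
  increments=[
    {"rx": 0, "ry": 0, "rz": 0.136, "dx": 0, "dy": 0, "dz": 0, "claw": 0.07},
    {"rx": 0, "ry": 0, "rz": 0.136, "dx": 0, "dy": 0, "dz": 0, "claw": 0.07},
    {"rx": 0, "ry": 0, "rz": 0.136, "dx": 0, "dy": 0, "dz": 0, "claw": 0.07},
    {"rx": 0, "ry": 0, "rz": 0.136, "dx": 0, "dy": 0, "dz": 0, "claw": 0.07},
    {"rx": 0, "ry": 0, "rz": 0.136, "dx": 0, "dy": 0, "dz": 0, "claw": 0.07},
  ],
)

```text
time_s: 15.75
tcp_pos: [0.4482, 0.0059, 0.2387]
tcp_rot: [0.0, 0.487, 0.873, 0.0]
force: [0.1, 0.3, -0.1]
width: 0.07
grasp_force: 0.0
```

```bash
python3 - <<'E'
from h import *
wnow('pics/w8.png');ttins(); plan(.4695,-.432,.236,31.5)
E
```

```text
disc [513.3 -90.7] [59.9 61.8] r 0.116 ang -115.8
disc [678.4  24.5] [55.7 61.1] r 0.1152 ang 5.4
disc [497.3 108.7] [60.7 60.8] r 0.1159 ang 125.0
settin [610.3 -85.2] [14.7 58.4] 33.99811935424805 r 0.1093 ang -64.8
settin [448.7   6.4] [68.8 48.3] 3.900209426879883 r 0.1152 ang -176.4
ttin [387. 223.] [ 468.4 -431.6] [49.9 75.5] 121.6
ttin [282. 177.] [632.5 -79.6] [52.5 75.8] 124.3
t 15.85 tcp [0.4483 0.0059 0.2386] yaw 32.0 tilt 0.01 q1,q6 [-0.24 -0.8 ] F [0.1 0.4 1. ] w 0.0702 g 0.0
  rz 0.010 then dx -0.3844 dy -0.2107 dz 0.0026
```

>>> drive_tool(
  increments=[
    {"rx": 0, "ry": 0, "rz": 0.01, "dx": -0.022, "dy": -0.012, "dz": 0, "claw": 0.07},
    {"rx": 0, "ry": 0, "rz": 0, "dx": -0.04, "dy": -0.022, "dz": 0, "claw": 0.07},
    {"rx": 0, "ry": 0, "rz": 0, "dx": -0.04, "dy": -0.022, "dz": 0, "claw": 0.07},
    {"rx": 0, "ry": 0, "rz": 0, "dx": -0.04, "dy": -0.022, "dz": 0, "claw": 0.07},
    {"rx": 0, "ry": 0, "rz": 0, "dx": -0.04, "dy": -0.022, "dz": 0, "claw": 0.07},
  ],
)

```text
time_s: 16.35
tcp_pos: [0.4581, -0.2034, 0.2387]
tcp_rot: [0.0, 0.488, 0.873, 0.0]
force: [0.4, -0.4, 0.4]
width: 0.0698
grasp_force: 0.0
```

>>> drive_tool(
  increments=[
    {"rx": 0, "ry": 0, "rz": 0, "dx": -0.04, "dy": -0.022, "dz": 0, "claw": 0.07},
    {"rx": 0, "ry": 0, "rz": 0, "dx": -0.04, "dy": -0.022, "dz": 0, "claw": 0.07},
    {"rx": 0, "ry": 0, "rz": 0, "dx": -0.04, "dy": -0.022, "dz": 0, "claw": 0.07},
    {"rx": 0, "ry": 0, "rz": 0, "dx": -0.04, "dy": -0.022, "dz": 0, "claw": 0.07},
    {"rx": 0, "ry": 0, "rz": 0, "dx": -0.03, "dy": -0.016, "dz": 0, "claw": 0.07},
  ],
)

```text
time_s: 16.85
tcp_pos: [0.4683, -0.4206, 0.2384]
tcp_rot: [0.0, 0.488, 0.873, -0.0]
force: [0.7, 0.3, 0.7]
width: 0.07
grasp_force: 0.0
```

>>> drive_tool(
  increments=[
    {"rx": 0, "ry": 0, "rz": 0, "dx": -0.012, "dy": -0.007, "dz": 0, "claw": 0.07},
    {"rx": 0, "ry": 0, "rz": 0, "dx": 0, "dy": 0, "dz": 0, "claw": 0.07},
    {"rx": 0, "ry": 0, "rz": 0, "dx": 0, "dy": 0, "dz": 0, "claw": 0.07},
    {"rx": 0, "ry": 0, "rz": 0, "dx": 0, "dy": 0, "dz": 0, "claw": 0.07},
    {"rx": 0, "ry": 0, "rz": 0, "dx": 0, "dy": 0, "dz": 0, "claw": 0.07},
  ],
)

```text
time_s: 17.35
tcp_pos: [0.4693, -0.4305, 0.2385]
tcp_rot: [0.0, 0.488, 0.873, 0.0]
force: [-0.0, -0.2, 0.1]
width: 0.0699
grasp_force: 0.0
```

```bash
python3 - <<'E'
from h import *
wtins('pics/w9.png'); plan(.4695,-.432,.013,31.5)
E
```

```text
wtin [245. 356.] [ 536.  -627.7] [111.2  53.7] 28.573212
wtin [281. 188.] [ 467.9 -431.2] [46.4 70. ] 120.41926
t 17.4 tcp [ 0.4693 -0.4307  0.2386] yaw 31.6 tilt 0.01 q1,q6 [-0.92 -1.47] F [ 0.3  0.8 -0.5] w 0.0702 g 0.0
  rz 0.001 then dx -0.0012 dy -0.0006 dz 0.2256
```

>>> drive_tool(
  increments=[
    {"rx": 0, "ry": 0, "rz": 0.015, "dx": 0, "dy": -0.001, "dz": 0.04, "claw": 0.07},
    {"rx": 0, "ry": 0, "rz": 0, "dx": 0, "dy": 0, "dz": 0.045, "claw": 0.07},
    {"rx": 0, "ry": 0, "rz": 0, "dx": 0, "dy": 0, "dz": 0.045, "claw": 0.07},
    {"rx": 0, "ry": 0, "rz": 0, "dx": 0, "dy": 0, "dz": 0.045, "claw": 0.07},
    {"rx": 0, "ry": 0, "rz": 0, "dx": 0, "dy": 0, "dz": 0.03, "claw": 0.07},
  ],
)

```text
time_s: 17.9
tcp_pos: [0.4672, -0.4302, 0.0299]
tcp_rot: [-0.002, 0.495, 0.869, 0.001]
force: [-0.0, -0.2, -0.2]
width: 0.07
grasp_force: 0.0
```

>>> drive_tool(
  increments=[
    {"rx": 0, "ry": 0, "rz": 0, "dx": 0, "dy": 0, "dz": 0.012, "claw": 0.07},
    {"rx": 0, "ry": 0, "rz": 0, "dx": 0, "dy": 0, "dz": 0.008, "claw": 0.07},
    {"rx": 0, "ry": 0, "rz": 0, "dx": 0, "dy": 0, "dz": 0, "claw": 0.07},
    {"rx": 0, "ry": 0, "rz": 0, "dx": 0, "dy": 0, "dz": 0, "claw": 0.04},
    {"rx": 0, "ry": 0, "rz": 0, "dx": 0, "dy": 0, "dz": 0, "claw": 0.04},
  ],
)

```text
time_s: 18.4
tcp_pos: [0.4694, -0.4339, 0.016]
tcp_rot: [0.002, 0.495, 0.869, -0.001]
force: [-0.5, -0.7, -1.1]
width: 0.0472
grasp_force: 62.9
```

>>> drive_tool(
  increments=[
    {"rx": 0, "ry": 0, "rz": 0, "dx": 0, "dy": 0, "dz": 0, "claw": 0.04},
    {"rx": 0, "ry": 0, "rz": 0, "dx": 0, "dy": 0, "dz": 0, "claw": 0.04},
    {"rx": 0, "ry": 0, "rz": 0, "dx": 0, "dy": 0, "dz": 0, "claw": 0.04},
    {"rx": 0, "ry": 0, "rz": 0, "dx": 0, "dy": 0, "dz": 0, "claw": 0.04},
    {"rx": 0, "ry": 0, "rz": 0, "dx": 0, "dy": 0, "dz": 0, "claw": 0.04},
  ],
)

```text
time_s: 18.9
tcp_pos: [0.4693, -0.4339, 0.0158]
tcp_rot: [0.002, 0.495, 0.869, -0.001]
force: [-0.2, 0.5, 6.7]
width: 0.0469
grasp_force: 63.9
```

>>> drive_tool(
  increments=[
    {"rx": 0, "ry": 0, "rz": 0, "dx": 0, "dy": 0, "dz": -0.02, "claw": 0.04},
    {"rx": 0, "ry": 0, "rz": 0, "dx": 0, "dy": 0, "dz": -0.04, "claw": 0.04},
    {"rx": 0, "ry": 0, "rz": 0, "dx": 0, "dy": 0, "dz": -0.045, "claw": 0.04},
    {"rx": 0, "ry": 0, "rz": 0, "dx": 0, "dy": 0, "dz": -0.045, "claw": 0.04},
    {"rx": 0, "ry": 0, "rz": 0, "dx": 0, "dy": 0, "dz": -0.04, "claw": 0.04},
  ],
)

```text
time_s: 19.4
tcp_pos: [0.4681, -0.4323, 0.2059]
tcp_rot: [0.001, 0.495, 0.869, -0.0]
force: [0.9, -0.8, -1.1]
width: 0.0468
grasp_force: 63.1
```

>>> drive_tool(
  increments=[
    {"rx": 0, "ry": 0, "rz": 0.124, "dx": 0, "dy": 0, "dz": -0.01, "claw": 0.04},
    {"rx": 0, "ry": 0, "rz": 0.124, "dx": 0, "dy": 0, "dz": -0.01, "claw": 0.04},
    {"rx": 0, "ry": 0, "rz": 0.124, "dx": 0, "dy": 0, "dz": -0.01, "claw": 0.04},
    {"rx": 0, "ry": 0, "rz": 0.124, "dx": 0, "dy": 0, "dz": -0.01, "claw": 0.04},
    {"rx": 0, "ry": 0, "rz": 0.124, "dx": 0, "dy": 0, "dz": 0, "claw": 0.04},
  ],
)

```text
time_s: 19.9
tcp_pos: [0.4685, -0.4328, 0.2453]
tcp_rot: [0.001, 0.739, 0.674, -0.0]
force: [1.0, 0.0, -1.4]
width: 0.0468
grasp_force: 63.2
```

>>> drive_tool(
  increments=[
    {"rx": 0, "ry": 0, "rz": 0.124, "dx": 0, "dy": 0, "dz": 0, "claw": 0.04},
    {"rx": 0, "ry": 0, "rz": 0.124, "dx": 0, "dy": 0, "dz": 0, "claw": 0.04},
    {"rx": 0, "ry": 0, "rz": 0.124, "dx": 0, "dy": 0, "dz": 0, "claw": 0.04},
    {"rx": 0, "ry": 0, "rz": 0, "dx": 0, "dy": 0, "dz": 0, "claw": 0.04},
    {"rx": 0, "ry": 0, "rz": 0, "dx": 0, "dy": 0, "dz": 0, "claw": 0.04},
  ],
)

```text
time_s: 20.4
tcp_pos: [0.4681, -0.4322, 0.2432]
tcp_rot: [-0.0, 0.848, 0.529, -0.0]
force: [-0.4, -0.7, -1.4]
width: 0.047
grasp_force: 63.2
```

```bash
python3 - <<'E'
from h import *
plan(.6141,.1171,.24,-26)
E
```

```text
t 20.4 tcp [ 0.4681 -0.4322  0.2432] yaw -26.1 tilt 0.01 q1,q6 [-0.92 -0.47] F [-0.4 -0.7 -1.4] w 0.047 g 63.2
  rz -0.002 then dx 0.5578 dy -0.1095 dz 0.0032
```

>>> drive_tool(
  increments=[
    {"rx": 0, "ry": 0, "rz": 0, "dx": 0.025, "dy": -0.005, "dz": 0, "claw": 0.04},
    {"rx": 0, "ry": 0, "rz": 0, "dx": 0.043, "dy": -0.0085, "dz": 0, "claw": 0.04},
    {"rx": 0, "ry": 0, "rz": 0, "dx": 0.043, "dy": -0.0085, "dz": 0, "claw": 0.04},
    {"rx": 0, "ry": 0, "rz": 0, "dx": 0.043, "dy": -0.0085, "dz": 0, "claw": 0.04},
    {"rx": 0, "ry": 0, "rz": 0, "dx": 0.043, "dy": -0.0085, "dz": 0, "claw": 0.04},
  ],
)

```text
time_s: 20.9
tcp_pos: [0.5204, -0.2368, 0.2434]
tcp_rot: [0.0, 0.849, 0.529, 0.0]
force: [0.6, 0.0, -1.5]
width: 0.0468
grasp_force: 63.2
```

>>> drive_tool(
  increments=[
    {"rx": 0, "ry": 0, "rz": 0, "dx": 0.043, "dy": -0.0085, "dz": 0, "claw": 0.04},
    {"rx": 0, "ry": 0, "rz": 0, "dx": 0.043, "dy": -0.0085, "dz": 0, "claw": 0.04},
    {"rx": 0, "ry": 0, "rz": 0, "dx": 0.043, "dy": -0.0085, "dz": 0, "claw": 0.04},
    {"rx": 0, "ry": 0, "rz": 0, "dx": 0.043, "dy": -0.0085, "dz": 0, "claw": 0.04},
    {"rx": 0, "ry": 0, "rz": 0, "dx": 0.043, "dy": -0.0085, "dz": 0, "claw": 0.04},
  ],
)

```text
time_s: 21.4
tcp_pos: [0.5774, -0.025, 0.2435]
tcp_rot: [0.0, 0.849, 0.529, 0.0]
force: [0.6, -0.3, -1.0]
width: 0.047
grasp_force: 63.2
```

>>> drive_tool(
  increments=[
    {"rx": 0, "ry": 0, "rz": 0, "dx": 0.043, "dy": -0.0085, "dz": 0, "claw": 0.04},
    {"rx": 0, "ry": 0, "rz": 0, "dx": 0.043, "dy": -0.0085, "dz": 0, "claw": 0.04},
    {"rx": 0, "ry": 0, "rz": 0, "dx": 0.035, "dy": -0.006, "dz": 0, "claw": 0.04},
    {"rx": 0, "ry": 0, "rz": 0, "dx": 0.024, "dy": -0.005, "dz": 0, "claw": 0.04},
    {"rx": 0, "ry": 0, "rz": 0, "dx": 0, "dy": 0, "dz": 0, "claw": 0.04},
  ],
)

```text
time_s: 21.9
tcp_pos: [0.6163, 0.1185, 0.2432]
tcp_rot: [-0.0, 0.848, 0.531, 0.0]
force: [-0.3, -1.2, -1.2]
width: 0.0474
grasp_force: 63.1
```

>>> drive_tool(
  increments=[
    {"rx": 0, "ry": 0, "rz": 0, "dx": 0, "dy": 0, "dz": 0.035, "claw": 0.04},
    {"rx": 0, "ry": 0, "rz": 0, "dx": 0, "dy": 0, "dz": 0.035, "claw": 0.04},
    {"rx": 0, "ry": 0, "rz": 0, "dx": 0, "dy": 0, "dz": 0.03, "claw": 0.04},
    {"rx": 0, "ry": 0, "rz": 0, "dx": 0, "dy": 0, "dz": 0, "claw": 0.04},
    {"rx": 0, "ry": 0, "rz": 0, "dx": 0, "dy": 0, "dz": 0, "claw": 0.04},
  ],
)

```text
time_s: 22.4
tcp_pos: [0.6163, 0.115, 0.1437]
tcp_rot: [-0.0, 0.849, 0.528, -0.0]
force: [0.4, -0.2, 0.2]
width: 0.0471
grasp_force: 63.1
```

```bash
python3 - <<'E'
from h import *
plan(.6141,.1171,.056,-26)
E
```

```text
t 22.4 tcp [0.6163 0.115  0.1437] yaw -26.2 tilt 0.02 q1,q6 [0.   0.46] F [ 0.4 -0.2  0.2] w 0.0471 g 63.1
  rz -0.004 then dx 0.0010 dy -0.0029 dz 0.0877
```

>>> drive_tool(
  increments=[
    {"rx": 0, "ry": 0, "rz": 0, "dx": 0.001, "dy": -0.003, "dz": 0.03, "claw": 0.04},
    {"rx": 0, "ry": 0, "rz": 0, "dx": 0, "dy": 0, "dz": 0.03, "claw": 0.04},
    {"rx": 0, "ry": 0, "rz": 0, "dx": 0, "dy": 0, "dz": 0.015, "claw": 0.04},
    {"rx": 0, "ry": 0, "rz": 0, "dx": 0, "dy": 0, "dz": 0, "claw": 0.04},
    {"rx": 0, "ry": 0, "rz": 0, "dx": 0, "dy": 0, "dz": 0, "claw": 0.04},
  ],
)

```text
time_s: 22.9
tcp_pos: [0.6154, 0.1177, 0.0703]
tcp_rot: [0.001, 0.849, 0.528, 0.001]
force: [-0.0, 1.3, -1.1]
width: 0.047
grasp_force: 63.2
```

```bash
python3 - <<'E'
from h import *
plan(.6141,.1171,.056,-26)
E
```

```text
t 22.9 tcp [0.6154 0.1177 0.0703] yaw -26.2 tilt 0.17 q1,q6 [0.01 0.47] F [-0.   1.3 -1.1] w 0.047 g 63.2
  rz -0.004 then dx -0.0011 dy -0.0009 dz 0.0143
```

>>> drive_tool(
  increments=[
    {"rx": 0, "ry": 0, "rz": 0, "dx": -0.001, "dy": -0.001, "dz": 0.008, "claw": 0.04},
    {"rx": 0, "ry": 0, "rz": 0, "dx": 0, "dy": 0, "dz": 0.005, "claw": 0.04},
    {"rx": 0, "ry": 0, "rz": 0, "dx": 0, "dy": 0, "dz": 0.002, "claw": 0.04},
    {"rx": 0, "ry": 0, "rz": 0, "dx": 0, "dy": 0, "dz": 0, "claw": 0.04},
    {"rx": 0, "ry": 0, "rz": 0, "dx": 0, "dy": 0, "dz": 0, "claw": 0.04},
  ],
)

```text
time_s: 23.4
tcp_pos: [0.6147, 0.1172, 0.0558]
tcp_rot: [0.001, 0.849, 0.528, 0.002]
force: [-0.0, -0.5, 7.4]
width: 0.0468
grasp_force: 63.9
```

>>> drive_tool(
  increments=[
    {"rx": 0, "ry": 0, "rz": 0, "dx": 0, "dy": 0, "dz": 0, "claw": 0.068},
    {"rx": 0, "ry": 0, "rz": 0, "dx": 0, "dy": 0, "dz": 0, "claw": 0.068},
    {"rx": 0, "ry": 0, "rz": 0, "dx": 0, "dy": 0, "dz": -0.01, "claw": 0.068},
    {"rx": 0, "ry": 0, "rz": 0, "dx": 0, "dy": 0, "dz": -0.03, "claw": 0.068},
    {"rx": 0, "ry": 0, "rz": 0, "dx": 0, "dy": 0, "dz": -0.045, "claw": 0.068},
  ],
)

```text
time_s: 23.9
tcp_pos: [0.6103, 0.1173, 0.1366]
tcp_rot: [-0.002, 0.849, 0.528, -0.003]
force: [0.6, -0.9, 0.8]
width: 0.0683
grasp_force: 0.0
```

>>> drive_tool(
  increments=[
    {"rx": 0, "ry": 0, "rz": 0, "dx": 0, "dy": 0, "dz": -0.045, "claw": 0.068},
    {"rx": 0, "ry": 0, "rz": 0, "dx": 0, "dy": 0, "dz": -0.045, "claw": 0.068},
    {"rx": 0, "ry": 0, "rz": 0, "dx": 0, "dy": 0, "dz": -0.045, "claw": 0.068},
    {"rx": 0, "ry": 0, "rz": -0.144, "dx": 0, "dy": 0, "dz": -0.03, "claw": 0.068},
    {"rx": 0, "ry": 0, "rz": -0.144, "dx": 0, "dy": 0, "dz": 0, "claw": 0.068},
  ],
)

```text
time_s: 24.4
tcp_pos: [0.6149, 0.1175, 0.311]
tcp_rot: [0.004, 0.763, 0.647, 0.005]
force: [0.4, -0.8, 0.7]
width: 0.068
grasp_force: 0.0
```

>>> drive_tool(
  increments=[
    {"rx": 0, "ry": 0, "rz": -0.144, "dx": 0, "dy": 0, "dz": 0, "claw": 0.068},
    {"rx": 0, "ry": 0, "rz": -0.144, "dx": 0, "dy": 0, "dz": 0, "claw": 0.068},
    {"rx": 0, "ry": 0, "rz": -0.144, "dx": 0, "dy": 0, "dz": 0, "claw": 0.068},
    {"rx": 0, "ry": 0, "rz": 0, "dx": 0, "dy": 0, "dz": 0, "claw": 0.068},
    {"rx": 0, "ry": 0, "rz": 0, "dx": 0, "dy": 0, "dz": 0, "claw": 0.068},
  ],
)

```text
time_s: 24.9
tcp_pos: [0.6126, 0.1174, 0.3036]
tcp_rot: [0.0, 0.61, 0.793, 0.0]
force: [0.4, 0.5, 0.2]
width: 0.0681
grasp_force: 0.0
```

```bash
python3 - <<'E'
from h import *
wnow('pics/w10.png')
C=cam('top'); t,d=robot.read_camera('top'); t=t[:,:,::-1].copy(); cv2.imwrite('pics/top1.png',t); P=cloud(d,C)
g=cv2.cvtColor(t,cv2.COLOR_BGR2HSV)
m=np.zeros((420,560),np.uint8); s=(slice(205,240),slice(122,158)); m[s]=((g[s][...,2]>150)&(g[s][...,1]<70)&(P[s][...,2]>.135)).astype(np.uint8)
k=max(cv2.findContours(m,0,1)[0],key=cv2.contourArea); q=onplane(k[:,0].astype(float),.15,C)[:,:2]; print('cap',k[:,0].mean(0),cv2.minEnclosingCircle((q*1000).astype(np.float32)),cv2.contourArea(k))
plan(.482,.382,.27,15.2)
E
```

```text
disc [676.5  21.7] [60.1 59.4] r 0.113 ang 4.1
disc [498.2 109.4] [60.6 60.3] r 0.1159 ang 124.4
settin [625.  -75.9] [47.8 73.5] 33.489864349365234 r 0.1085 ang -55.6
settin [449.4   9.6] [69.4 50. ] 3.2250006198883057 r 0.1144 ang -178.0
settin [614.7 119.4] [69.7 47.7] 63.75666427612305 r 0.1173 ang 64.2
cap [137.65714286 222.62857143] ((487.447998046875, 386.6637878417969), 21.979503631591797) 111.5
t 25.0 tcp [0.6126 0.1174 0.3035] yaw 14.9 tilt 0.0 q1,q6 [ 0.01 -0.25] F [ 0.9 -0.1 -0.8] w 0.0681 g 0.0
  rz -0.005 then dx 0.2896 dy -0.0566 dz 0.0335
```

>>> drive_tool(
  increments=[
    {"rx": 0, "ry": 0, "rz": -0.005, "dx": 0.03, "dy": -0.005, "dz": 0, "claw": 0.068},
    {"rx": 0, "ry": 0, "rz": 0, "dx": 0.043, "dy": -0.008, "dz": 0, "claw": 0.068},
    {"rx": 0, "ry": 0, "rz": 0, "dx": 0.043, "dy": -0.008, "dz": 0, "claw": 0.068},
    {"rx": 0, "ry": 0, "rz": 0, "dx": 0.043, "dy": -0.008, "dz": 0, "claw": 0.068},
    {"rx": 0, "ry": 0, "rz": 0, "dx": 0.043, "dy": -0.008, "dz": 0, "claw": 0.068},
  ],
)

```text
time_s: 25.5
tcp_pos: [0.5229, 0.3039, 0.3035]
tcp_rot: [0.0, 0.607, 0.794, 0.0]
force: [0.1, -0.1, -0.0]
width: 0.0679
grasp_force: 0.0
```

>>> drive_tool(
  increments=[
    {"rx": 0, "ry": 0, "rz": 0, "dx": 0.043, "dy": -0.008, "dz": 0, "claw": 0.068},
    {"rx": 0, "ry": 0, "rz": 0, "dx": 0.03, "dy": -0.006, "dz": 0, "claw": 0.068},
    {"rx": 0, "ry": 0, "rz": 0, "dx": 0.016, "dy": -0.002, "dz": 0, "claw": 0.068},
    {"rx": 0, "ry": 0, "rz": 0, "dx": 0, "dy": 0, "dz": 0, "claw": 0.068},
    {"rx": 0, "ry": 0, "rz": 0, "dx": 0, "dy": 0, "dz": 0, "claw": 0.068},
  ],
)

```text
time_s: 26.0
tcp_pos: [0.4854, 0.3834, 0.3032]
tcp_rot: [0.0, 0.607, 0.795, -0.0]
force: [0.1, 0.1, 1.1]
width: 0.0679
grasp_force: 0.0
```

```bash
python3 - <<'E'
from h import *
plan(.486,.385,.111,15.2)
C=cam('wrist'); w,d=robot.read_camera('wrist'); w=w[:,:,::-1].copy(); cv2.imwrite('pics/w11.png',w); P=cloud(d,C)
near=np.hypot(P[...,0]-.51,P[...,1]-.36)<.14
g=cv2.cvtColor(w,cv2.COLOR_BGR2HSV)
for lo,hi,z in((.143,.1545,.15),(.156,.166,.16)):
    m=cv2.morphologyEx((near&(P[...,2]>lo)&(P[...,2]<hi)).astype(np.uint8),cv2.MORPH_OPEN,np.ones((5,5)))
    for k in cv2.findContours(m,0,1)[0]:
        if cv2.contourArea(k)>200:
            q=(onplane(k[:,0].astype(float),z,C)[:,:2]*1000).astype(np.float32); print(z,k[:,0].mean(0).round(),cv2.minAreaRect(q),cv2.minEnclosingCircle(q))
E
```

```text
t 26.0 tcp [0.4854 0.3834 0.3032] yaw 15.2 tilt 0.04 q1,q6 [0.49 0.22] F [0.1 0.1 1.1] w 0.0679 g 0.0
  rz 0.001 then dx 0.0014 dy 0.0010 dz 0.1922
0.15 [285. 193.] ((486.01580810546875, 388.3002624511719), (40.399009704589844, 41.14742660522461), 15.198874473571777) ((486.2476501464844, 388.5401916503906), 21.091304779052734)
0.16 [302. 229.] ((507.2450866699219, 363.256591796875), (107.43656158447266, 13.178060531616211), 15.171077728271484) ((507.6398010253906, 361.8945617675781), 53.79338836669922)
```

View pics/w11.png

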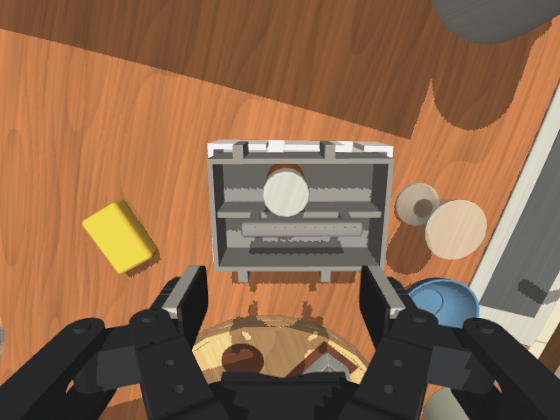

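The wrist view shows one jar only, at (287,191), beside the handle bar at (302,229); vase at (418,203), yellow look-alike at (120,237). I descend on the jar.

>>> drive_tool(
  increments=[
    {"rx": 0, "ry": 0, "rz": 0, "dx": 0.004, "dy": 0.002, "dz": 0.03, "claw": 0.065},
    {"rx": 0, "ry": 0, "rz": 0, "dx": 0, "dy": 0, "dz": 0.04, "claw": 0.065},
    {"rx": 0, "ry": 0, "rz": 0, "dx": 0, "dy": 0, "dz": 0.04, "claw": 0.065},
    {"rx": 0, "ry": 0, "rz": 0, "dx": 0, "dy": 0, "dz": 0.02, "claw": 0.065},
    {"rx": 0, "ry": 0, "rz": 0, "dx": 0, "dy": 0, "dz": 0, "claw": 0.065},
  ],
)

```text
time_s: 26.55
tcp_pos: [0.4845, 0.3858, 0.169]
tcp_rot: [-0.002, 0.608, 0.794, -0.004]
force: [0.6, 0.0, -0.5]
width: 0.0649
grasp_force: 0.0
```

>>> drive_tool(
  increments=[
    {"rx": 0, "ry": 0, "rz": 0, "dx": 0, "dy": 0, "dz": 0.02, "claw": 0.065},
    {"rx": 0, "ry": 0, "rz": 0, "dx": 0, "dy": 0, "dz": 0.02, "claw": 0.065},
    {"rx": 0, "ry": 0, "rz": 0, "dx": 0, "dy": 0, "dz": 0.012, "claw": 0.065},
    {"rx": 0, "ry": 0, "rz": 0, "dx": 0, "dy": 0, "dz": 0.01, "claw": 0.065},
    {"rx": 0, "ry": 0, "rz": 0, "dx": 0, "dy": 0, "dz": 0, "claw": 0.065},
  ],
)

```text
time_s: 27.05
tcp_pos: [0.4857, 0.388, 0.1107]
tcp_rot: [-0.0, 0.607, 0.795, -0.001]
force: [0.4, -0.5, 0.1]
width: 0.0647
grasp_force: 0.0
```

```bash
python3 - <<'E'
from h import *
plan(.486,.3878,.111,15.2)
E
```

```text
t 27.05 tcp [0.4857 0.388  0.1107] yaw 15.3 tilt 0.07 q1,q6 [0.49 0.23] F [ 0.4 -0.5  0.1] w 0.0647 g 0.0
  rz 0.001 then dx -0.0003 dy 0.0002 dz -0.0003
```

>>> drive_tool(
  increments=[
    {"rx": 0, "ry": 0, "rz": 0, "dx": 0, "dy": 0, "dz": 0, "claw": 0.035},
    {"rx": 0, "ry": 0, "rz": 0, "dx": 0, "dy": 0, "dz": 0, "claw": 0.035},
    {"rx": 0, "ry": 0, "rz": 0, "dx": 0, "dy": 0, "dz": 0, "claw": 0.035},
    {"rx": 0, "ry": 0, "rz": 0, "dx": 0, "dy": 0, "dz": 0, "claw": 0.035},
    {"rx": 0, "ry": 0, "rz": 0, "dx": 0, "dy": 0, "dz": 0, "claw": 0.035},
  ],
)

```text
time_s: 27.55
tcp_pos: [0.4865, 0.389, 0.1128]
tcp_rot: [0.001, 0.607, 0.795, 0.001]
force: [-0.1, -0.2, 5.5]
width: 0.041
grasp_force: 60.5
```

>>> drive_tool(
  increments=[
    {"rx": 0, "ry": 0, "rz": 0, "dx": 0, "dy": 0, "dz": -0.015, "claw": 0.035},
    {"rx": 0, "ry": 0, "rz": 0, "dx": 0, "dy": 0, "dz": -0.03, "claw": 0.035},
    {"rx": 0, "ry": 0, "rz": 0, "dx": 0, "dy": 0, "dz": -0.04, "claw": 0.035},
    {"rx": 0, "ry": 0, "rz": 0, "dx": 0, "dy": 0, "dz": -0.04, "claw": 0.035},
    {"rx": 0, "ry": 0, "rz": 0, "dx": 0, "dy": 0, "dz": -0.035, "claw": 0.035},
  ],
)

```text
time_s: 28.05
tcp_pos: [0.4855, 0.3885, 0.2738]
tcp_rot: [0.0, 0.607, 0.795, 0.0]
force: [0.2, 0.0, -1.0]
width: 0.0408
grasp_force: 60.8
```

```bash
python3 - <<'E'
from h import *
plan(.4990,.109,.091,15.2)
E
```

```text
t 28.05 tcp [0.4855 0.3885 0.2738] yaw 15.3 tilt 0.05 q1,q6 [0.49 0.23] F [ 0.2  0.  -1. ] w 0.0408 g 60.8
  rz 0.002 then dx -0.2733 dy -0.0603 dz 0.1828
```

>>> drive_tool(
  increments=[
    {"rx": 0, "ry": 0, "rz": 0, "dx": -0.025, "dy": -0.006, "dz": 0, "claw": 0.035},
    {"rx": 0, "ry": 0, "rz": 0, "dx": -0.04, "dy": -0.009, "dz": 0, "claw": 0.035},
    {"rx": 0, "ry": 0, "rz": 0, "dx": -0.045, "dy": -0.01, "dz": 0, "claw": 0.035},
    {"rx": 0, "ry": 0, "rz": 0, "dx": -0.045, "dy": -0.01, "dz": 0, "claw": 0.035},
    {"rx": 0, "ry": 0, "rz": 0, "dx": -0.045, "dy": -0.01, "dz": 0, "claw": 0.035},
  ],
)

```text
time_s: 28.55
tcp_pos: [0.4944, 0.1822, 0.2715]
tcp_rot: [-0.0, 0.606, 0.795, -0.0]
force: [0.2, -0.2, -1.3]
width: 0.0408
grasp_force: 61.0
```

>>> drive_tool(
  increments=[
    {"rx": 0, "ry": 0, "rz": 0, "dx": -0.04, "dy": -0.009, "dz": 0, "claw": 0.035},
    {"rx": 0, "ry": 0, "rz": 0, "dx": -0.033, "dy": -0.006, "dz": 0, "claw": 0.035},
    {"rx": 0, "ry": 0, "rz": 0, "dx": 0, "dy": 0, "dz": 0.03, "claw": 0.035},
    {"rx": 0, "ry": 0, "rz": 0, "dx": 0, "dy": 0, "dz": 0.04, "claw": 0.035},
    {"rx": 0, "ry": 0, "rz": 0, "dx": 0, "dy": 0, "dz": 0.04, "claw": 0.035},
  ],
)

```text
time_s: 29.05
tcp_pos: [0.5001, 0.109, 0.161]
tcp_rot: [0.001, 0.607, 0.795, 0.001]
force: [0.6, -1.0, -2.9]
width: 0.0407
grasp_force: 61.0
```

>>> drive_tool(
  increments=[
    {"rx": 0, "ry": 0, "rz": 0, "dx": 0, "dy": 0, "dz": 0.04, "claw": 0.035},
    {"rx": 0, "ry": 0, "rz": 0, "dx": 0, "dy": 0, "dz": 0.02, "claw": 0.035},
    {"rx": 0, "ry": 0, "rz": 0, "dx": 0, "dy": 0, "dz": 0, "claw": 0.035},
    {"rx": 0, "ry": 0, "rz": 0, "dx": 0, "dy": 0, "dz": 0, "claw": 0.035},
    {"rx": 0, "ry": 0, "rz": 0, "dx": 0, "dy": 0, "dz": 0, "claw": 0.035},
  ],
)

```text
time_s: 29.55
tcp_pos: [0.5014, 0.1094, 0.1035]
tcp_rot: [0.001, 0.607, 0.795, 0.001]
force: [0.8, 0.1, -1.4]
width: 0.0409
grasp_force: 61.2
```

```bash
python3 - <<'E'
from h import *
plan(.4990,.109,.0878,15.2)
E
```

```text
t 29.55 tcp [0.5014 0.1094 0.1035] yaw 15.3 tilt 0.22 q1,q6 [-0.01 -0.27] F [ 0.8  0.1 -1.4] w 0.0409 g 61.2
  rz 0.002 then dx 0.0002 dy -0.0025 dz 0.0157
```

>>> drive_tool(
  increments=[
    {"rx": 0, "ry": 0, "rz": 0, "dx": 0, "dy": -0.002, "dz": 0.007, "claw": 0.035},
    {"rx": 0, "ry": 0, "rz": 0, "dx": 0, "dy": 0, "dz": 0.005, "claw": 0.035},
    {"rx": 0, "ry": 0, "rz": 0, "dx": 0, "dy": 0, "dz": 0.004, "claw": 0.035},
    {"rx": 0, "ry": 0, "rz": 0, "dx": 0, "dy": 0, "dz": 0, "claw": 0.035},
    {"rx": 0, "ry": 0, "rz": 0, "dx": 0, "dy": 0, "dz": 0, "claw": 0.035},
  ],
)

```text
time_s: 30.05
tcp_pos: [0.5002, 0.1094, 0.0877]
tcp_rot: [0.002, 0.607, 0.795, 0.002]
force: [-0.7, 2.7, 8.0]
width: 0.0406
grasp_force: 61.8
```

>>> drive_tool(
  increments=[
    {"rx": 0, "ry": 0, "rz": 0, "dx": 0, "dy": 0, "dz": 0, "claw": 0.065},
    {"rx": 0, "ry": 0, "rz": 0, "dx": 0, "dy": 0, "dz": 0, "claw": 0.065},
    {"rx": 0, "ry": 0, "rz": 0, "dx": 0, "dy": 0, "dz": 0, "claw": 0.065},
    {"rx": 0, "ry": 0, "rz": 0, "dx": 0, "dy": 0, "dz": -0.01, "claw": 0.065},
    {"rx": 0, "ry": 0, "rz": 0, "dx": 0, "dy": 0, "dz": -0.02, "claw": 0.065},
  ],
)

```text
time_s: 30.55
tcp_pos: [0.4965, 0.1088, 0.1144]
tcp_rot: [-0.002, 0.607, 0.795, -0.001]
force: [0.4, -0.2, 0.4]
width: 0.0652
grasp_force: 0.0
```

>>> drive_tool(
  increments=[
    {"rx": 0, "ry": 0, "rz": 0, "dx": 0, "dy": 0, "dz": -0.04, "claw": 0.065},
    {"rx": 0, "ry": 0, "rz": 0, "dx": 0, "dy": 0, "dz": -0.045, "claw": 0.065},
    {"rx": 0, "ry": 0, "rz": 0, "dx": 0, "dy": 0, "dz": -0.045, "claw": 0.065},
    {"rx": 0, "ry": 0, "rz": 0, "dx": 0, "dy": 0, "dz": -0.045, "claw": 0.065},
    {"rx": 0, "ry": 0, "rz": 0, "dx": 0, "dy": 0, "dz": -0.03, "claw": 0.065},
  ],
)

```text
time_s: 31.05
tcp_pos: [0.4986, 0.1089, 0.3249]
tcp_rot: [0.002, 0.607, 0.795, 0.002]
force: [0.3, -0.2, -0.4]
width: 0.0648
grasp_force: 0.0
```

```bash
cat >> h.py <<'E'
def wjar(C,d,z,ctr,rad,name,lo,hi):
    P=cloud(d,C); m=((np.hypot(P[...,0]-ctr[0],P[...,1]-ctr[1])<rad)&(P[...,2]>lo)&(P[...,2]<hi)).astype(np.uint8); m=cv2.morphologyEx(m,cv2.MORPH_OPEN,np.ones((5,5)))
    for k in cv2.findContours(m,0,1)[0]:
        if cv2.contourArea(k)>150:
            q=(onplane(k[:,0].astype(float),z,C)[:,:2]*1000).astype(np.float32); print(name,k[:,0].mean(0).round(),cv2.minAreaRect(q))
E
python3 - <<'E'
from h import *
wnow('pics/w12.png'); C=cam('wrist'); _,d=robot.read_camera('wrist')
wjar(C,d,.125,(.4994,.109),.05,'jar',.117,.133)
wjar(C,d,.16,(.51,.36),.1,'bar',.154,.167)
plan(.509,.360,.26,105.2)
E
```

```text
disc [509.1 -88.3] [59.2 60.9] r 0.1157 ang -118.2
settin [621.4 -77.4] [47.5 75.1] 32.342430114746094 r 0.1078 ang -57.7
settin [448.7  11.7] [69.4 50.6] 2.2408483028411865 r 0.115 ang -179.0
settin [614.8 118.5] [69.3 50.2] 62.247928619384766 r 0.1165 ang 64.0
jar [281. 187.] ((499.8974609375, 109.14273071289062), (40.80018997192383, 40.35002136230469), 15.135169982910156)
t 31.15 tcp [0.5002 0.1089 0.327 ] yaw 15.3 tilt 0.64 q1,q6 [-0.01 -0.27] F [ 0.3 -0.6 -0.3] w 0.0655 g 0.0
  rz -1.569 then dx -0.0744 dy 0.2400 dz 0.0670
```

View pics/w12.png

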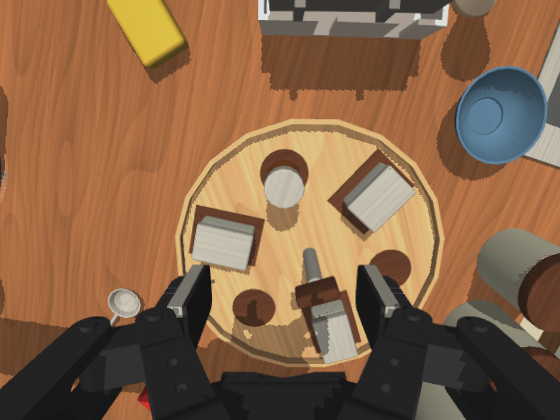

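The jar stands on its disc (283,187) and all three tins are on their oblong inlays, with the table turned about 1° at most. Now the carrier: align across its handle bar.

>>> drive_tool(
  increments=[
    {"rx": 0, "ry": 0, "rz": -0.143, "dx": 0, "dy": 0, "dz": 0, "claw": 0.05},
    {"rx": 0, "ry": 0, "rz": -0.143, "dx": 0, "dy": 0, "dz": 0, "claw": 0.05},
    {"rx": 0, "ry": 0, "rz": -0.143, "dx": 0, "dy": 0, "dz": 0, "claw": 0.05},
    {"rx": 0, "ry": 0, "rz": -0.143, "dx": 0, "dy": 0, "dz": 0, "claw": 0.05},
    {"rx": 0, "ry": 0, "rz": -0.143, "dx": 0, "dy": 0, "dz": 0, "claw": 0.05},
  ],
)

```text
time_s: 31.65
tcp_pos: [0.4974, 0.1088, 0.3194]
tcp_rot: [-0.001, 0.287, 0.958, -0.0]
force: [-0.3, -0.5, -0.5]
width: 0.0504
grasp_force: 0.0
```

>>> drive_tool(
  increments=[
    {"rx": 0, "ry": 0, "rz": -0.143, "dx": 0, "dy": 0, "dz": 0, "claw": 0.05},
    {"rx": 0, "ry": 0, "rz": -0.143, "dx": 0, "dy": 0, "dz": 0, "claw": 0.05},
    {"rx": 0, "ry": 0, "rz": -0.143, "dx": 0, "dy": 0, "dz": 0, "claw": 0.05},
    {"rx": 0, "ry": 0, "rz": -0.143, "dx": 0, "dy": 0, "dz": 0, "claw": 0.05},
    {"rx": 0, "ry": 0, "rz": -0.143, "dx": 0, "dy": 0, "dz": 0, "claw": 0.05},
  ],
)

```text
time_s: 32.15
tcp_pos: [0.4974, 0.1088, 0.3194]
tcp_rot: [-0.001, -0.066, 0.998, 0.0]
force: [-0.4, -0.2, 0.8]
width: 0.0497
grasp_force: 0.0
```

>>> drive_tool(
  increments=[
    {"rx": 0, "ry": 0, "rz": -0.139, "dx": 0, "dy": 0, "dz": 0, "claw": 0.05},
    {"rx": 0, "ry": 0, "rz": 0, "dx": -0.011, "dy": 0.036, "dz": 0, "claw": 0.05},
    {"rx": 0, "ry": 0, "rz": 0, "dx": -0.013, "dy": 0.043, "dz": 0, "claw": 0.05},
    {"rx": 0, "ry": 0, "rz": 0, "dx": -0.013, "dy": 0.043, "dz": 0, "claw": 0.05},
    {"rx": 0, "ry": 0, "rz": 0, "dx": -0.013, "dy": 0.043, "dz": 0, "claw": 0.05},
  ],
)

```text
time_s: 32.65
tcp_pos: [0.5023, 0.2826, 0.3195]
tcp_rot: [-0.001, -0.132, 0.991, -0.0]
force: [0.7, -0.5, 0.1]
width: 0.05
grasp_force: 0.0
```

>>> drive_tool(
  increments=[
    {"rx": 0, "ry": 0, "rz": 0, "dx": -0.013, "dy": 0.043, "dz": 0, "claw": 0.05},
    {"rx": 0, "ry": 0, "rz": 0, "dx": -0.011, "dy": 0.032, "dz": 0, "claw": 0.05},
    {"rx": 0, "ry": 0, "rz": 0, "dx": 0, "dy": 0, "dz": 0, "claw": 0.05},
    {"rx": 0, "ry": 0, "rz": 0, "dx": 0, "dy": 0, "dz": 0, "claw": 0.05},
    {"rx": 0, "ry": 0, "rz": 0, "dx": 0, "dy": 0, "dz": 0, "claw": 0.05},
  ],
)

```text
time_s: 33.15
tcp_pos: [0.5064, 0.3589, 0.3198]
tcp_rot: [-0.0, -0.132, 0.991, -0.0]
force: [0.6, -0.3, -0.1]
width: 0.05
grasp_force: 0.0
```

```bash
python3 - <<'E'
from h import *
plan(.509,.360,.131,105.2)
C=cam('wrist'); w,d=robot.read_camera('wrist'); cv2.imwrite('pics/w13.png',w[:,:,::-1])
wjar(C,d,.16,(.51,.36),.1,'bar',.154,.167)
wjar(C,d,.07,(.51,.36),.15,'crate',.062,.078)
P=cloud(d,C); m=(np.hypot(P[...,0]-.51,P[...,1]-.36)<.15)&(P[...,2]>.06)&(P[...,2]<.08)&(w.min(2)>120)
q=(P[m][:,:2]*1000).astype(np.float32); print(cv2.minAreaRect(q))
m=(np.hypot(P[...,0]-.51,P[...,1]-.36)<.15)&(P[...,2]>.112)&(P[...,2]<.128)
q=(P[m][:,:2]*1000).astype(np.float32); print('carrier',cv2.minAreaRect(q))
E
```

```text
t 33.15 tcp [0.5064 0.3589 0.3198] yaw 105.1 tilt 0.06 q1,q6 [ 0.43 -1.4 ] F [ 0.6 -0.3 -0.1] w 0.05 g 0.0
  rz -0.001 then dx -0.0028 dy 0.0003 dz 0.1888
bar [287. 196.] ((507.0725402832031, 362.2308349609375), (108.50137329101562, 13.484529495239258), 15.588194847106934)
crate [312. 176.] ((500.5274658203125, 393.1710510253906), (174.5912628173828, 49.9976806640625), 17.2470760345459)
crate [260. 178.] ((517.0289916992188, 334.6253356933594), (174.08567810058594, 51.83035659790039), 15.077467918395996)
crate [315.  95.] ((406.10797119140625, 368.2475280761719), (6.5209126472473145, 70.88825988769531), 14.359491348266602)
crate [258.  95.] ((421.5919494628906, 307.19097900390625), (5.308330535888672, 50.765071868896484), 14.908336639404297)
((532.7422485351562, 367.0902099609375), (251.34251403808594, 140.28675842285156), 14.58498764038086)
carrier ((537.5966796875, 370.6831970214844), (240.64735412597656, 143.60647583007812), 15.670255661010742)
```

View pics/w13.png

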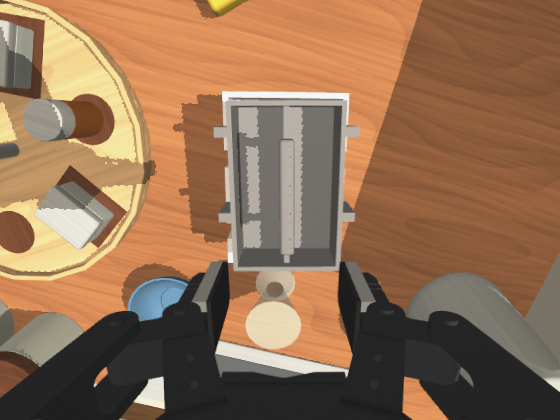

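The carrier is empty with its handle bar at (287,196) and ribs at rows 131 and 213. I lower onto the bar.

>>> drive_tool(
  increments=[
    {"rx": 0, "ry": 0, "rz": 0, "dx": -0.002, "dy": 0.002, "dz": 0.03, "claw": 0.05},
    {"rx": 0, "ry": 0, "rz": 0, "dx": 0, "dy": 0, "dz": 0.04, "claw": 0.05},
    {"rx": 0, "ry": 0, "rz": 0, "dx": 0, "dy": 0, "dz": 0.04, "claw": 0.05},
    {"rx": 0, "ry": 0, "rz": 0, "dx": 0, "dy": 0, "dz": 0.03, "claw": 0.05},
    {"rx": 0, "ry": 0, "rz": 0, "dx": 0, "dy": 0, "dz": 0, "claw": 0.05},
  ],
)

```text
time_s: 33.7
tcp_pos: [0.5051, 0.3597, 0.175]
tcp_rot: [-0.005, -0.131, 0.991, -0.002]
force: [-1.1, -0.3, -0.6]
width: 0.0501
grasp_force: 0.0
```

>>> drive_tool(
  increments=[
    {"rx": 0, "ry": 0, "rz": 0, "dx": 0, "dy": 0, "dz": 0.02, "claw": 0.05},
    {"rx": 0, "ry": 0, "rz": 0, "dx": 0, "dy": 0, "dz": 0.015, "claw": 0.05},
    {"rx": 0, "ry": 0, "rz": 0, "dx": 0, "dy": 0, "dz": 0.013, "claw": 0.05},
    {"rx": 0, "ry": 0, "rz": 0, "dx": 0, "dy": 0, "dz": 0, "claw": 0.05},
    {"rx": 0, "ry": 0, "rz": 0, "dx": 0, "dy": 0, "dz": 0, "claw": 0.05},
  ],
)

```text
time_s: 34.2
tcp_pos: [0.5082, 0.3623, 0.1328]
tcp_rot: [0.0, -0.132, 0.991, 0.0]
force: [-0.8, 0.8, 0.1]
width: 0.0499
grasp_force: 0.0
```

```bash
python3 - <<'E'
from h import *
plan(.508,.361,.131,105.2)
E
```

```text
t 34.2 tcp [0.5082 0.3623 0.1328] yaw 105.2 tilt 0.03 q1,q6 [ 0.44 -1.4 ] F [-0.8  0.8  0.1] w 0.0499 g 0.0
  rz -0.000 then dx 0.0005 dy -0.0012 dz 0.0018
```

Close on the bar, then lift.

>>> drive_tool(
  increments=[
    {"rx": 0, "ry": 0, "rz": 0, "dx": 0, "dy": -0.001, "dz": 0.002, "claw": 0.05},
    {"rx": 0, "ry": 0, "rz": 0, "dx": 0, "dy": 0, "dz": 0, "claw": 0.005},
    {"rx": 0, "ry": 0, "rz": 0, "dx": 0, "dy": 0, "dz": 0, "claw": 0.005},
    {"rx": 0, "ry": 0, "rz": 0, "dx": 0, "dy": 0, "dz": 0, "claw": 0.005},
    {"rx": 0, "ry": 0, "rz": 0, "dx": 0, "dy": 0, "dz": 0, "claw": 0.005},
  ],
)

```text
time_s: 34.7
tcp_pos: [0.5085, 0.3615, 0.1309]
tcp_rot: [0.0, -0.132, 0.991, 0.0]
force: [-1.0, 0.9, 2.0]
width: 0.0133
grasp_force: 59.4
```

>>> drive_tool(
  increments=[
    {"rx": 0, "ry": 0, "rz": 0, "dx": 0, "dy": 0, "dz": 0, "claw": 0.005},
    {"rx": 0, "ry": 0, "rz": 0, "dx": 0, "dy": 0, "dz": 0, "claw": 0.005},
    {"rx": 0, "ry": 0, "rz": 0, "dx": 0, "dy": 0, "dz": -0.01, "claw": 0.005},
    {"rx": 0, "ry": 0, "rz": 0, "dx": 0, "dy": 0, "dz": -0.01, "claw": 0.005},
    {"rx": 0, "ry": 0, "rz": 0, "dx": 0, "dy": 0, "dz": -0.015, "claw": 0.005},
  ],
)

```text
time_s: 35.2
tcp_pos: [0.5071, 0.3609, 0.1646]
tcp_rot: [-0.002, -0.132, 0.991, -0.0]
force: [-0.6, 0.0, -4.1]
width: 0.0132
grasp_force: 58.6
```

>>> drive_tool(
  increments=[
    {"rx": 0, "ry": 0, "rz": 0, "dx": 0, "dy": 0, "dz": -0.02, "claw": 0.005},
    {"rx": 0, "ry": 0, "rz": 0, "dx": 0, "dy": 0, "dz": -0.025, "claw": 0.005},
    {"rx": 0, "ry": 0, "rz": 0, "dx": 0, "dy": 0, "dz": -0.025, "claw": 0.005},
    {"rx": 0, "ry": 0, "rz": 0, "dx": 0, "dy": 0, "dz": -0.02, "claw": 0.005},
    {"rx": 0, "ry": 0, "rz": 0, "dx": 0, "dy": 0, "dz": 0, "claw": 0.005},
  ],
)

```text
time_s: 35.7
tcp_pos: [0.5099, 0.3622, 0.2602]
tcp_rot: [0.004, -0.132, 0.991, 0.001]
force: [0.3, 0.1, -2.6]
width: 0.0134
grasp_force: 58.8
```

```bash
python3 - <<'E'
from h import *
plan(.31,.31,.26,105.2)
E
```

```text
t 35.7 tcp [0.5099 0.3622 0.2602] yaw 105.2 tilt 0.46 q1,q6 [ 0.44 -1.4 ] F [ 0.3  0.1 -2.6] w 0.0134 g 58.8
  rz -0.000 then dx 0.2066 dy 0.0020 dz 0.0002
```

>>> drive_tool(
  increments=[
    {"rx": 0, "ry": 0, "rz": 0, "dx": 0.025, "dy": 0, "dz": 0, "claw": 0.005},
    {"rx": 0, "ry": 0, "rz": 0, "dx": 0.04, "dy": 0, "dz": 0, "claw": 0.005},
    {"rx": 0, "ry": 0, "rz": 0, "dx": 0.04, "dy": 0, "dz": 0, "claw": 0.005},
    {"rx": 0, "ry": 0, "rz": 0, "dx": 0.04, "dy": 0, "dz": 0, "claw": 0.005},
    {"rx": 0, "ry": 0, "rz": 0, "dx": 0.04, "dy": 0, "dz": 0, "claw": 0.005},
  ],
)

```text
time_s: 36.2
tcp_pos: [0.3275, 0.312, 0.2539]
tcp_rot: [-0.001, -0.132, 0.991, -0.0]
force: [-0.4, 0.7, -2.4]
width: 0.013
grasp_force: 58.7
```

>>> drive_tool(
  increments=[
    {"rx": 0, "ry": 0, "rz": 0, "dx": 0.025, "dy": 0, "dz": 0, "claw": 0.005},
    {"rx": 0, "ry": 0, "rz": 0.1, "dx": 0, "dy": 0, "dz": 0, "claw": 0.005},
    {"rx": 0, "ry": 0, "rz": 0.12, "dx": 0, "dy": 0, "dz": 0, "claw": 0.005},
    {"rx": 0, "ry": 0, "rz": 0.12, "dx": 0, "dy": 0, "dz": 0, "claw": 0.005},
    {"rx": 0, "ry": 0, "rz": 0.12, "dx": 0, "dy": 0, "dz": 0, "claw": 0.005},
  ],
)

```text
time_s: 36.7
tcp_pos: [0.3048, 0.3059, 0.2543]
tcp_rot: [-0.001, 0.1, 0.995, -0.0]
force: [0.3, -0.4, -4.0]
width: 0.0131
grasp_force: 58.7
```

>>> drive_tool(
  increments=[
    {"rx": 0, "ry": 0, "rz": 0.12, "dx": 0, "dy": 0, "dz": 0, "claw": 0.005},
    {"rx": 0, "ry": 0, "rz": 0.12, "dx": 0, "dy": 0, "dz": 0, "claw": 0.005},
    {"rx": 0, "ry": 0, "rz": 0.12, "dx": 0, "dy": 0, "dz": 0, "claw": 0.005},
    {"rx": 0, "ry": 0, "rz": 0.12, "dx": 0, "dy": 0, "dz": 0, "claw": 0.005},
    {"rx": 0, "ry": 0, "rz": 0.12, "dx": 0, "dy": 0, "dz": 0, "claw": 0.005},
  ],
)

```text
time_s: 37.2
tcp_pos: [0.3049, 0.3059, 0.2542]
tcp_rot: [-0.001, 0.389, 0.921, -0.001]
force: [0.3, -0.2, -3.3]
width: 0.0135
grasp_force: 58.7
```

>>> drive_tool(
  increments=[
    {"rx": 0, "ry": 0, "rz": 0.12, "dx": 0, "dy": 0, "dz": 0, "claw": 0.005},
    {"rx": 0, "ry": 0, "rz": 0.12, "dx": 0, "dy": 0, "dz": 0, "claw": 0.005},
    {"rx": 0, "ry": 0, "rz": 0.12, "dx": 0, "dy": 0, "dz": 0, "claw": 0.005},
    {"rx": 0, "ry": 0, "rz": 0.12, "dx": 0, "dy": 0, "dz": 0, "claw": 0.005},
    {"rx": 0, "ry": 0, "rz": 0.12, "dx": 0, "dy": 0, "dz": 0, "claw": 0.005},
  ],
)

```text
time_s: 37.7
tcp_pos: [0.3049, 0.3059, 0.2542]
tcp_rot: [-0.0, 0.644, 0.765, -0.001]
force: [-0.7, -0.3, -4.1]
width: 0.0131
grasp_force: 58.7
```

>>> drive_tool(
  increments=[
    {"rx": 0, "ry": 0, "rz": 0.12, "dx": 0, "dy": 0, "dz": 0, "claw": 0.005},
    {"rx": 0, "ry": 0, "rz": 0.12, "dx": 0, "dy": 0, "dz": 0, "claw": 0.005},
    {"rx": 0, "ry": 0, "rz": 0.12, "dx": 0, "dy": 0, "dz": 0, "claw": 0.005},
    {"rx": 0, "ry": 0, "rz": 0.12, "dx": 0, "dy": 0, "dz": 0, "claw": 0.005},
    {"rx": 0, "ry": 0, "rz": 0.12, "dx": 0, "dy": 0, "dz": 0, "claw": 0.005},
  ],
)

```text
time_s: 38.2
tcp_pos: [0.3049, 0.3059, 0.2542]
tcp_rot: [-0.0, 0.841, 0.54, -0.001]
force: [-0.2, -0.1, -3.5]
width: 0.0131
grasp_force: 58.7
```

>>> drive_tool(
  increments=[
    {"rx": 0, "ry": 0, "rz": 0.12, "dx": 0, "dy": 0, "dz": 0, "claw": 0.005},
    {"rx": 0, "ry": 0, "rz": 0.12, "dx": 0, "dy": 0, "dz": 0, "claw": 0.005},
    {"rx": 0, "ry": 0, "rz": 0.12, "dx": 0, "dy": 0, "dz": 0, "claw": 0.005},
    {"rx": 0, "ry": 0, "rz": 0.12, "dx": 0, "dy": 0, "dz": 0, "claw": 0.005},
    {"rx": 0, "ry": 0, "rz": 0.12, "dx": 0, "dy": 0, "dz": 0, "claw": 0.005},
  ],
)

```text
time_s: 38.7
tcp_pos: [0.3049, 0.3059, 0.2542]
tcp_rot: [0.0, 0.964, 0.268, -0.001]
force: [0.4, 0.7, -4.0]
width: 0.0129
grasp_force: 58.7
```

```bash
cat >> h.py <<'E'
def crate(n):
    C=cam(n); w,d=robot.read_camera(n); P=cloud(d,C)
    m=((np.hypot(P[...,0]-.51,P[...,1]-.36)<.14)&(P[...,2]>.055)&(P[...,2]<.085)).astype(np.uint8)
    k=[k for k in cv2.findContours(m,0,1)[0] if cv2.contourArea(k)>15]
    q=(onplane(np.vstack(k)[:,0].astype(float),.07,C)[:,:2]*1000).astype(np.float32); print('crate',n,cv2.minAreaRect(q)); return w,m
E
python3 - <<'E'
from h import *
plan(.508,.361,.26,-74.8)
t,m=crate('top'); w,mw=crate('wrist'); np.save('pics/m14.npy',mw)
a=cv2.resize(t[150:310,80:240,::-1],(400,400)); b=cv2.resize(np.dstack([m[150:310,80:240]*255]*3),(400,400),interpolation=0)
cv2.imwrite('pics/c14.png',np.hstack([cv2.resize(w[:,:,::-1],(400,300)),cv2.resize(np.dstack([mw*255]*3),(400,300))])); cv2.imwrite('pics/t14.png',np.hstack([a,b]))
o=np.zeros((600,800,3),np.uint8); o[:300]=cv2.imread('pics/c14.png'); o[300:]=cv2.resize(cv2.imread('pics/t14.png'),(800,400))[:300]; cv2.imwrite('pics/v14.png',o)
E
```

```text
t 38.7 tcp [0.3049 0.3059 0.2542] yaw -59.0 tilt 0.11 q1,q6 [0.52 1.55] F [ 0.4  0.7 -4. ] w 0.0129 g 58.7
  rz 0.277 then dx 0.2105 dy 0.0001 dz -0.0058
crate top ((509.7705078125, 358.24237060546875), (203.88662719726562, 145.55686950683594), 14.763505935668945)
crate wrist ((446.3650207519531, 342.2223205566406), (60.132164001464844, 158.70172119140625), 31.497753143310547)
```

View pics/v14.png

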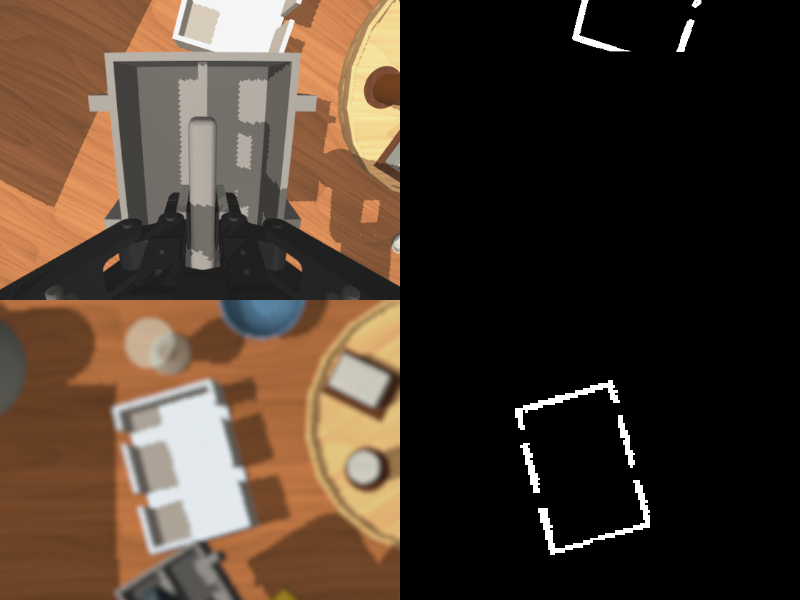

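The top view shows the crate clear (rim corners in the mask) and the held carrier level. I fit the crate wall by wall for its centre and direction.

```bash
python3 - <<'E'
from h import *
C=cam('top')
acc=[]
for i in range(4):
    w,d=robot.read_camera('top'); acc.append(d)
d=np.median(acc,0); P=cloud(d,C); g=w.min(2)
v,u=np.nonzero((np.hypot(P[...,0]-.51,P[...,1]-.36)<.14)&(P[...,2]>.06)&(P[...,2]<.08))
q=onplane(np.c_[u,v].astype(float),.07,C)[:,:2]
c=np.array([.51,.359]); a=np.radians(15.)
for it in range(5):
    R2=np.array([[np.cos(a),np.sin(a)],[-np.sin(a),np.cos(a)]]); l=(q-c)@R2.T
    yp=l[(abs(l[:,1]-.067)<.008)&(abs(l[:,0])<.095)]; ym=l[(abs(l[:,1]+.067)<.008)&(abs(l[:,0])<.095)]
    xp=l[(abs(l[:,0]-.099)<.008)&(abs(l[:,1])<.06)]; xm=l[(abs(l[:,0]+.099)<.008)&(abs(l[:,1])<.06)]
    s=[np.polyfit(k[:,0],k[:,1],1)[0] for k in(yp,ym)]+[-np.polyfit(k[:,1],k[:,0],1)[0] for k in(xp,xm)]
    c=c+R2.T@np.array([(xp[:,0].mean()+xm[:,0].mean())/2,(yp[:,1].mean()+ym[:,1].mean())/2]); a+=np.mean(s)
    print(c.round(4),np.degrees(a).round(2),np.degrees(s).round(2),[k.mean(0).round(4) for k in(yp,ym,xp,xm)])
# slot gaps along x
for n,sg in(('y+',1),('y-',-1)):
    k=l[abs(l[:,1]-sg*.067)<.008]; h,e=np.histogram(k[:,0],np.arange(-.1,.101,.005)); print(n,h)
E
```

```text
[0.5094 0.359 ] 14.65 [-0.85 -0.27 -0.51  0.24] [array([-0.0071,  0.0674]), array([-0.0018, -0.0671]), array([ 0.0976, -0.0006]), array([-0.0988, -0.0005])]
[0.5094 0.3589] 14.66 [-0.46  0.01 -0.16  0.64] [array([-0.0077,  0.0672]), array([-0.0026, -0.0673]), array([ 0.0982, -0.0001]), array([-0.0982, -0.0003])]
[0.5094 0.3589] 14.66 [-0.47  0.   -0.17  0.63] [array([-0.0076,  0.0672]), array([-0.0026, -0.0672]), array([ 0.0982, -0.0001]), array([-0.0982, -0.0002])]
[0.5094 0.3589] 14.66 [-0.47  0.   -0.17  0.63] [array([-0.0076,  0.0672]), array([-0.0026, -0.0672]), array([ 0.0982, -0.0001]), array([-0.0982, -0.0002])]
[0.5094 0.3589] 14.66 [-0.47  0.   -0.17  0.63] [array([-0.0076,  0.0672]), array([-0.0026, -0.0672]), array([ 0.0982, -0.0001]), array([-0.0982, -0.0002])]
y+ [5 5 3 4 4 4 4 4 4 5 4 3 3 0 0 0 1 4 4 5 4 3 5 3 4 5 3 4 5 3 3 0 0 0 1 3 3
 3 4 4]
y- [4 4 4 3 4 3 3 3 4 3 4 2 3 0 0 0 1 5 2 4 4 3 4 4 3 4 4 3 4 3 2 0 0 0 2 5 3
 4 4 4]
```

>>> drive_tool(
  increments=[
    {"rx": 0, "ry": 0, "rz": 0.1, "dx": 0, "dy": 0, "dz": 0, "claw": 0.005},
    {"rx": 0, "ry": 0, "rz": 0.1, "dx": 0, "dy": 0, "dz": 0, "claw": 0.005},
    {"rx": 0, "ry": 0, "rz": 0.084, "dx": 0, "dy": 0, "dz": 0, "claw": 0.005},
    {"rx": 0, "ry": 0, "rz": 0, "dx": 0.02, "dy": 0, "dz": 0, "claw": 0.005},
    {"rx": 0, "ry": 0, "rz": 0, "dx": 0.035, "dy": 0, "dz": 0, "claw": 0.005},
  ],
)

```text
time_s: 39.5
tcp_pos: [0.3581, 0.3208, 0.2552]
tcp_rot: [-0.0, 0.991, 0.132, -0.0]
force: [2.1, -0.8, -3.2]
width: 0.0131
grasp_force: 58.7
```

>>> drive_tool(
  increments=[
    {"rx": 0, "ry": 0, "rz": 0, "dx": 0.04, "dy": 0, "dz": 0, "claw": 0.005},
    {"rx": 0, "ry": 0, "rz": 0, "dx": 0.04, "dy": 0, "dz": 0, "claw": 0.005},
    {"rx": 0, "ry": 0, "rz": 0, "dx": 0.04, "dy": 0, "dz": 0, "claw": 0.005},
    {"rx": 0, "ry": 0, "rz": 0, "dx": 0.025, "dy": -0.001, "dz": 0, "claw": 0.005},
    {"rx": 0, "ry": 0, "rz": 0, "dx": 0.011, "dy": 0, "dz": 0, "claw": 0.005},
  ],
)

```text
time_s: 40.0
tcp_pos: [0.5108, 0.3622, 0.2545]
tcp_rot: [0.0, 0.991, 0.131, -0.0]
force: [-0.9, -1.4, -4.3]
width: 0.0128
grasp_force: 58.7
```

>>> drive_tool(
  increments=[
    {"rx": 0, "ry": 0, "rz": 0, "dx": 0, "dy": 0, "dz": 0.02, "claw": 0.005},
    {"rx": 0, "ry": 0, "rz": 0, "dx": 0, "dy": 0, "dz": 0.025, "claw": 0.005},
    {"rx": 0, "ry": 0, "rz": 0, "dx": 0, "dy": 0, "dz": 0.025, "claw": 0.005},
    {"rx": 0, "ry": 0, "rz": 0, "dx": 0, "dy": 0, "dz": 0, "claw": 0.005},
    {"rx": 0, "ry": 0, "rz": 0, "dx": 0, "dy": 0, "dz": 0, "claw": 0.005},
  ],
)

```text
time_s: 40.5
tcp_pos: [0.5085, 0.3621, 0.1854]
tcp_rot: [0.0, 0.991, 0.131, -0.0]
force: [-0.3, -0.6, -4.2]
width: 0.0134
grasp_force: 59.0
```

```bash
python3 - <<'E'
from h import *
plan(.5089,.3606,.16,-75.3)
C=cam('top'); w,d=robot.read_camera('top');P=cloud(d,C)
m=(np.hypot(P[...,0]-.51,P[...,1]-.36)<.14)
for n,lo,hi in(('crate',.06,.08),('carrier rim',.14,.16)):
    k=m&(P[...,2]>lo)&(P[...,2]<hi); print(n,k.sum(),cv2.minAreaRect((P[k][:,:2]*1000).astype(np.float32)))
E
```

```text
t 40.5 tcp [0.5085 0.3621 0.1854] yaw -74.9 tilt 0.05 q1,q6 [0.44 1.74] F [-0.3 -0.6 -4.2] w 0.0134 g 59.0
  rz 0.007 then dx 0.0000 dy 0.0015 dz 0.0254
crate 179 ((514.8677978515625, 338.3748779296875), (204.13343811035156, 99.51436614990234), 14.231788635253906)
carrier rim 134 ((510.0415344238281, 353.05108642578125), (177.95677185058594, 129.04100036621094), 14.77933120727539)
```

>>> drive_tool(
  increments=[
    {"rx": 0, "ry": 0, "rz": 0.007, "dx": 0, "dy": 0.0015, "dz": 0.01, "claw": 0.005},
    {"rx": 0, "ry": 0, "rz": 0, "dx": 0, "dy": 0, "dz": 0.015, "claw": 0.005},
    {"rx": 0, "ry": 0, "rz": 0, "dx": 0, "dy": 0, "dz": 0.01, "claw": 0.005},
    {"rx": 0, "ry": 0, "rz": 0, "dx": 0, "dy": 0, "dz": 0, "claw": 0.005},
    {"rx": 0, "ry": 0, "rz": 0, "dx": 0, "dy": 0, "dz": 0, "claw": 0.005},
  ],
)

```text
time_s: 41.05
tcp_pos: [0.5091, 0.3605, 0.1496]
tcp_rot: [0.0, 0.992, 0.128, -0.001]
force: [-0.1, 0.5, -3.6]
width: 0.0132
grasp_force: 58.9
```

>>> drive_tool(
  increments=[
    {"rx": 0, "ry": 0, "rz": 0, "dx": 0, "dy": 0, "dz": 0.005, "claw": 0.005},
    {"rx": 0, "ry": 0, "rz": 0, "dx": 0, "dy": 0, "dz": 0.005, "claw": 0.005},
    {"rx": 0, "ry": 0, "rz": 0, "dx": 0, "dy": 0, "dz": 0.005, "claw": 0.005},
    {"rx": 0, "ry": 0, "rz": 0, "dx": 0, "dy": 0, "dz": 0, "claw": 0.005},
    {"rx": 0, "ry": 0, "rz": 0, "dx": 0, "dy": 0, "dz": 0, "claw": 0.005},
  ],
)

```text
time_s: 41.55
tcp_pos: [0.5093, 0.3606, 0.1351]
tcp_rot: [0.0, 0.992, 0.128, -0.0]
force: [-0.5, 0.0, -4.2]
width: 0.0131
grasp_force: 58.9
```

```bash
python3 - <<'E'
from h import *
plan(.5089,.3606,.077,-75.3)
E
```

```text
t 41.55 tcp [0.5093 0.3606 0.1351] yaw -75.3 tilt 0.02 q1,q6 [0.43 1.75] F [-0.5  0.  -4.2] w 0.0131 g 58.9
  rz -0.001 then dx -0.0004 dy -0.0001 dz 0.0581
```

Inside the crate rim with no contact force. I keep lowering gently.

>>> drive_tool(
  increments=[
    {"rx": 0, "ry": 0, "rz": 0, "dx": 0, "dy": 0, "dz": 0.005, "claw": 0.005},
    {"rx": 0, "ry": 0, "rz": 0, "dx": 0, "dy": 0, "dz": 0.004, "claw": 0.005},
    {"rx": 0, "ry": 0, "rz": 0, "dx": 0, "dy": 0, "dz": 0.003, "claw": 0.005},
    {"rx": 0, "ry": 0, "rz": 0, "dx": 0, "dy": 0, "dz": 0, "claw": 0.005},
    {"rx": 0, "ry": 0, "rz": 0, "dx": 0, "dy": 0, "dz": 0, "claw": 0.005},
  ],
)

```text
time_s: 42.05
tcp_pos: [0.5093, 0.3606, 0.1232]
tcp_rot: [0.0, 0.992, 0.128, -0.0]
force: [0.7, 0.4, -3.7]
width: 0.0129
grasp_force: 59.0
```

```bash
python3 - <<'E'
from h import *
plan(.5089,.3606,.077,-75.3)
E
```

```text
t 42.05 tcp [0.5093 0.3606 0.1232] yaw -75.3 tilt 0.01 q1,q6 [0.43 1.75] F [ 0.7  0.4 -3.7] w 0.0129 g 59.0
  rz -0.001 then dx -0.0004 dy -0.0001 dz 0.0462
```

Ribs are already below the rim (stacking height was 0.131), so they are in the slots.

>>> drive_tool(
  increments=[
    {"rx": 0, "ry": 0, "rz": 0, "dx": 0, "dy": 0, "dz": 0.007, "claw": 0.005},
    {"rx": 0, "ry": 0, "rz": 0, "dx": 0, "dy": 0, "dz": 0.007, "claw": 0.005},
    {"rx": 0, "ry": 0, "rz": 0, "dx": 0, "dy": 0, "dz": 0.006, "claw": 0.005},
    {"rx": 0, "ry": 0, "rz": 0, "dx": 0, "dy": 0, "dz": 0, "claw": 0.005},
    {"rx": 0, "ry": 0, "rz": 0, "dx": 0, "dy": 0, "dz": 0, "claw": 0.005},
  ],
)

```text
time_s: 42.55
tcp_pos: [0.5092, 0.3606, 0.1029]
tcp_rot: [0.0, 0.992, 0.128, -0.0]
force: [-0.2, -0.0, -3.5]
width: 0.013
grasp_force: 59.0
```

>>> drive_tool(
  increments=[
    {"rx": 0, "ry": 0, "rz": 0, "dx": 0, "dy": 0, "dz": 0.007, "claw": 0.005},
    {"rx": 0, "ry": 0, "rz": 0, "dx": 0, "dy": 0, "dz": 0.007, "claw": 0.005},
    {"rx": 0, "ry": 0, "rz": 0, "dx": 0, "dy": 0, "dz": 0.006, "claw": 0.005},
    {"rx": 0, "ry": 0, "rz": 0, "dx": 0, "dy": 0, "dz": 0, "claw": 0.005},
    {"rx": 0, "ry": 0, "rz": 0, "dx": 0, "dy": 0, "dz": 0, "claw": 0.005},
  ],
)

```text
time_s: 43.05
tcp_pos: [0.5092, 0.3606, 0.0829]
tcp_rot: [0.0, 0.992, 0.128, -0.0]
force: [0.3, 0.3, -3.9]
width: 0.0129
grasp_force: 59.0
```

>>> drive_tool(
  increments=[
    {"rx": 0, "ry": 0, "rz": 0, "dx": 0, "dy": 0, "dz": 0.003, "claw": 0.005},
    {"rx": 0, "ry": 0, "rz": 0, "dx": 0, "dy": 0, "dz": 0.002, "claw": 0.005},
    {"rx": 0, "ry": 0, "rz": 0, "dx": 0, "dy": 0, "dz": 0, "claw": 0.005},
    {"rx": 0, "ry": 0, "rz": 0, "dx": 0, "dy": 0, "dz": 0, "claw": 0.005},
    {"rx": 0, "ry": 0, "rz": 0, "dx": 0, "dy": 0, "dz": 0, "claw": 0.005},
  ],
)

```text
time_s: 43.55
tcp_pos: [0.5095, 0.3607, 0.0785]
tcp_rot: [-0.0, 0.992, 0.128, 0.0]
force: [0.1, -0.2, -4.3]
width: 0.0129
grasp_force: 59.0
```

```bash
python3 - <<'E'
from h import *
plan(.5089,.3606,.077,-75.3)
E
```

```text
t 43.55 tcp [0.5095 0.3607 0.0785] yaw -75.3 tilt 0.02 q1,q6 [0.43 1.75] F [ 0.1 -0.2 -4.3] w 0.0129 g 59.0
  rz -0.001 then dx -0.0006 dy -0.0000 dz 0.0015
```

>>> drive_tool(
  increments=[
    {"rx": 0, "ry": 0, "rz": 0, "dx": 0, "dy": 0, "dz": 0.0015, "claw": 0.005},
    {"rx": 0, "ry": 0, "rz": 0, "dx": 0, "dy": 0, "dz": 0, "claw": 0.005},
    {"rx": 0, "ry": 0, "rz": 0, "dx": 0, "dy": 0, "dz": 0, "claw": 0.04},
    {"rx": 0, "ry": 0, "rz": 0, "dx": 0, "dy": 0, "dz": 0, "claw": 0.04},
    {"rx": 0, "ry": 0, "rz": 0, "dx": 0, "dy": 0, "dz": 0, "claw": 0.05},
  ],
)

```text
time_s: 44.05
tcp_pos: [0.5099, 0.3609, 0.0775]
tcp_rot: [-0.0, 0.992, 0.128, 0.001]
force: [-0.5, -0.6, 0.7]
width: 0.0497
grasp_force: 0.0
```

>>> drive_tool(
  increments=[
    {"rx": 0, "ry": 0, "rz": 0, "dx": 0, "dy": 0, "dz": 0, "claw": 0.05},
    {"rx": 0, "ry": 0, "rz": 0, "dx": 0, "dy": 0, "dz": -0.01, "claw": 0.05},
    {"rx": 0, "ry": 0, "rz": 0, "dx": 0, "dy": 0, "dz": -0.02, "claw": 0.05},
    {"rx": 0, "ry": 0, "rz": 0, "dx": 0, "dy": 0, "dz": -0.03, "claw": 0.05},
    {"rx": 0, "ry": 0, "rz": 0, "dx": 0, "dy": 0, "dz": -0.04, "claw": 0.05},
  ],
)

```text
time_s: 44.55
tcp_pos: [0.5083, 0.3601, 0.1768]
tcp_rot: [0.0, 0.992, 0.128, -0.002]
force: [0.9, 0.8, -0.4]
width: 0.0502
grasp_force: 0.0
```

>>> drive_tool(
  increments=[
    {"rx": 0, "ry": 0, "rz": 0, "dx": 0, "dy": 0, "dz": -0.04, "claw": 0.05},
    {"rx": 0, "ry": 0, "rz": 0, "dx": 0, "dy": 0, "dz": -0.04, "claw": 0.05},
    {"rx": 0, "ry": 0, "rz": 0, "dx": 0, "dy": 0, "dz": -0.04, "claw": 0.05},
    {"rx": 0, "ry": 0, "rz": 0, "dx": 0, "dy": 0, "dz": -0.03, "claw": 0.05},
    {"rx": 0, "ry": 0, "rz": 0, "dx": -0.03, "dy": 0, "dz": 0, "claw": 0.05},
  ],
)

```text
time_s: 45.05
tcp_pos: [0.4836, 0.3539, 0.3339]
tcp_rot: [-0.002, 0.992, 0.127, 0.006]
force: [0.3, 0.3, 0.9]
width: 0.05
grasp_force: 0.0
```

>>> drive_tool(
  increments=[
    {"rx": 0, "ry": 0, "rz": 0, "dx": -0.04, "dy": 0, "dz": 0, "claw": 0.05},
    {"rx": 0, "ry": 0, "rz": 0, "dx": -0.04, "dy": 0, "dz": 0, "claw": 0.05},
    {"rx": 0, "ry": 0, "rz": 0, "dx": -0.03, "dy": 0, "dz": 0, "claw": 0.05},
    {"rx": 0, "ry": 0, "rz": 0, "dx": 0, "dy": 0, "dz": 0, "claw": 0.05},
    {"rx": 0, "ry": 0, "rz": 0, "dx": 0, "dy": 0, "dz": 0, "claw": 0.05},
  ],
)

```text
time_s: 45.55
tcp_pos: [0.3738, 0.3253, 0.3279]
tcp_rot: [-0.0, 0.992, 0.128, 0.001]
force: [-0.6, -0.2, -0.1]
width: 0.05
grasp_force: 0.0
```

```bash
python3 - <<'E'
from h import *
plan(.5089,.3606,.3,-75.3)
C=cam('top'); t,d=robot.read_camera('top');P=cloud(d,C); t=t[:,:,::-1].copy(); cv2.imwrite('pics/top2.png',cv2.resize(t[120:290,90:410],(800,425),interpolation=cv2.INTER_CUBIC))
m=(np.hypot(P[...,0]-.51,P[...,1]-.36)<.12)
for n,lo,hi in(('bar',.098,.115),('rims',.06,.078)):
    k=m&(P[...,2]>lo)&(P[...,2]<hi); print(n,k.sum(),np.median(P[k][:,2]),cv2.minAreaRect((P[k][:,:2]*1000).astype(np.float32)))
th,o=turntable(t); ctr=np.array([.5637,.0137])
for r in o: v=r[2:4]-ctr; print(r.round(3),np.hypot(*v).round(4),np.degrees(np.arctan2(v[1],v[0])).round(1))
rr=np.hypot(P[...,0]-ctr[0],P[...,1]-ctr[1])<.165
for n,z,lo,hi in(('tin',.084,.073,.095),('cap',.125,.117,.134)):
    k0=(rr&(P[...,2]>lo)&(P[...,2]<hi)).astype(np.uint8)
    for k in cv2.findContours(k0,0,1)[0]:
        if cv2.contourArea(k)>60:
            q=(onplane(k[:,0].astype(float),z,C)[:,:2]*1000).astype(np.float32); r=cv2.minAreaRect(q); v=np.array(r[0])/1000-ctr; print(n,np.round(r[0],1),np.round(r[1],1),round(r[2],1),np.hypot(*v).round(4),np.degrees(np.arctan2(v[1],v[0])).round(1))
E
```

```text
t 45.55 tcp [0.3738 0.3253 0.3279] yaw -75.3 tilt 0.13 q1,q6 [0.49 1.8 ] F [-0.6 -0.2 -0.1] w 0.05 g 0.0
  rz -0.000 then dx 0.1396 dy 0.0001 dz 0.0279
bar 133 0.1055311019039579 ((510.3668518066406, 357.82781982421875), (109.8084487915039, 15.735933303833008), 14.049022674560547)
rims 707 0.06731353403641226 ((509.49261474609375, 359.57415771484375), (204.41259765625, 146.5471954345703), 14.262229919433594)
[2.36272e+02 2.16057e+02 5.05000e-01 7.80000e-02 2.11500e+02] 0.0867 132.3
[ 2.64522e+02  2.28808e+02  4.60000e-01 -1.60000e-02  1.60600e+03] 0.1078 -163.7
[2.29287e+02 1.84414e+02 6.13000e-01 1.00000e-01 2.39000e+02] 0.0991 60.0
[ 2.74487e+02  1.86778e+02  6.01000e-01 -5.30000e-02  4.36500e+02] 0.077 -60.7
[2.53042e+02 1.64835e+02 6.78000e-01 1.80000e-02 2.28500e+02] 0.1145 2.0
tin [450.5   9.6] [69.9 47.4] 2.0 0.1133 -177.9
tin [619.4 116. ] [70.4 46. ] 62.1 0.1165 61.4
tin [ 628.2 -101.8] [48.4 65.7] 35.2 0.1324 -60.8
cap [502.4 107.6] [38.7 38.6] 88.9 0.1122 123.2
```

View pics/top2.png

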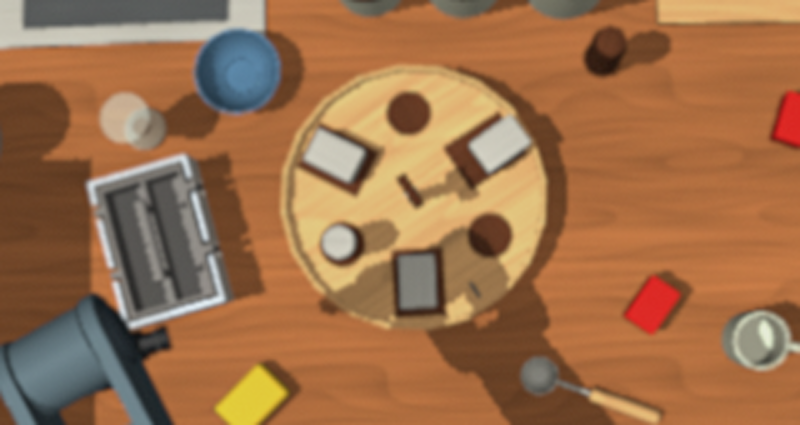

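Tin A now stands at (628,-102) mm, r = 132 mm instead of 115. It was knocked outward after step 1 had been met (it was fine at t = 31 s). The carrier is nested (bar top about 0.105). I mend the tin.

>>> drive_tool(
  increments=[
    {"rx": 0, "ry": 0, "rz": -0.14, "dx": 0, "dy": 0, "dz": 0, "claw": 0.066},
    {"rx": 0, "ry": 0, "rz": -0.14, "dx": 0, "dy": 0, "dz": 0, "claw": 0.066},
    {"rx": 0, "ry": 0, "rz": -0.14, "dx": 0, "dy": 0, "dz": 0, "claw": 0.066},
    {"rx": 0, "ry": 0, "rz": -0.14, "dx": 0, "dy": 0, "dz": 0, "claw": 0.066},
    {"rx": 0, "ry": 0, "rz": -0.14, "dx": 0, "dy": 0, "dz": 0, "claw": 0.066},
  ],
)

```text
time_s: 46.1
tcp_pos: [0.375, 0.3253, 0.3268]
tcp_rot: [0.0, 0.887, 0.462, -0.0]
force: [0.2, 0.5, 0.6]
width: 0.0662
grasp_force: 0.0
```

>>> drive_tool(
  increments=[
    {"rx": 0, "ry": 0, "rz": -0.14, "dx": 0, "dy": 0, "dz": 0, "claw": 0.066},
    {"rx": 0, "ry": 0, "rz": -0.14, "dx": 0, "dy": 0, "dz": 0, "claw": 0.066},
    {"rx": 0, "ry": 0, "rz": -0.14, "dx": 0, "dy": 0, "dz": 0, "claw": 0.066},
    {"rx": 0, "ry": 0, "rz": -0.14, "dx": 0, "dy": 0, "dz": 0, "claw": 0.066},
    {"rx": 0, "ry": 0, "rz": -0.14, "dx": 0, "dy": 0, "dz": 0, "claw": 0.066},
  ],
)

```text
time_s: 46.6
tcp_pos: [0.375, 0.3253, 0.3269]
tcp_rot: [-0.0, 0.675, 0.738, -0.0]
force: [0.4, -0.4, 0.2]
width: 0.0659
grasp_force: 0.0
```

>>> drive_tool(
  increments=[
    {"rx": 0, "ry": 0, "rz": -0.14, "dx": 0, "dy": 0, "dz": 0, "claw": 0.066},
    {"rx": 0, "ry": 0, "rz": -0.14, "dx": 0, "dy": 0, "dz": 0, "claw": 0.066},
    {"rx": 0, "ry": 0, "rz": -0.14, "dx": 0, "dy": 0, "dz": 0, "claw": 0.066},
    {"rx": 0, "ry": 0, "rz": -0.109, "dx": 0, "dy": 0, "dz": 0, "claw": 0.066},
    {"rx": 0, "ry": 0, "rz": 0, "dx": -0.025, "dy": -0.002, "dz": 0, "claw": 0.066},
  ],
)

```text
time_s: 47.1
tcp_pos: [0.3871, 0.3046, 0.3269]
tcp_rot: [-0.0, 0.458, 0.889, 0.0]
force: [0.5, 0.7, 0.2]
width: 0.066
grasp_force: 0.0
```

>>> drive_tool(
  increments=[
    {"rx": 0, "ry": 0, "rz": 0, "dx": -0.044, "dy": -0.0035, "dz": 0, "claw": 0.066},
    {"rx": 0, "ry": 0, "rz": 0, "dx": -0.044, "dy": -0.0035, "dz": 0, "claw": 0.066},
    {"rx": 0, "ry": 0, "rz": 0, "dx": -0.044, "dy": -0.0035, "dz": 0, "claw": 0.066},
    {"rx": 0, "ry": 0, "rz": 0, "dx": -0.044, "dy": -0.0035, "dz": 0, "claw": 0.066},
    {"rx": 0, "ry": 0, "rz": 0, "dx": -0.044, "dy": -0.0035, "dz": 0, "claw": 0.066},
  ],
)

```text
time_s: 47.6
tcp_pos: [0.5008, 0.1116, 0.327]
tcp_rot: [0.0, 0.461, 0.888, 0.0]
force: [0.4, 0.5, 0.5]
width: 0.0661
grasp_force: 0.0
```

>>> drive_tool(
  increments=[
    {"rx": 0, "ry": 0, "rz": 0, "dx": -0.044, "dy": -0.0035, "dz": 0, "claw": 0.066},
    {"rx": 0, "ry": 0, "rz": 0, "dx": -0.044, "dy": -0.0035, "dz": 0, "claw": 0.066},
    {"rx": 0, "ry": 0, "rz": 0, "dx": -0.044, "dy": -0.0035, "dz": 0, "claw": 0.066},
    {"rx": 0, "ry": 0, "rz": 0, "dx": -0.044, "dy": -0.0035, "dz": 0, "claw": 0.066},
    {"rx": 0, "ry": 0, "rz": 0, "dx": -0.044, "dy": -0.0035, "dz": 0, "claw": 0.066},
  ],
)

```text
time_s: 48.1
tcp_pos: [0.6131, -0.0787, 0.3265]
tcp_rot: [-0.0, 0.461, 0.887, 0.0]
force: [0.8, 1.0, 0.9]
width: 0.0658
grasp_force: 0.0
```

>>> drive_tool(
  increments=[
    {"rx": 0, "ry": 0, "rz": 0, "dx": -0.02, "dy": -0.0015, "dz": 0, "claw": 0.066},
    {"rx": 0, "ry": 0, "rz": 0, "dx": -0.01, "dy": 0, "dz": 0.03, "claw": 0.066},
    {"rx": 0, "ry": 0, "rz": 0, "dx": 0, "dy": 0, "dz": 0.03, "claw": 0.066},
    {"rx": 0, "ry": 0, "rz": 0, "dx": 0, "dy": 0, "dz": 0, "claw": 0.066},
    {"rx": 0, "ry": 0, "rz": 0, "dx": 0, "dy": 0, "dz": 0, "claw": 0.066},
  ],
)

```text
time_s: 48.6
tcp_pos: [0.628, -0.1019, 0.2666]
tcp_rot: [-0.001, 0.461, 0.888, -0.0]
force: [-0.1, 0.4, 0.0]
width: 0.0661
grasp_force: 0.0
```

```bash
python3 - <<'E'
from h import *
plan(.628,-.102,.055,35); wnow('pics/w15.png')
E
```

```text
t 48.6 tcp [ 0.628  -0.1019  0.2666] yaw 35.2 tilt 0.07 q1,q6 [-0.34 -0.95] F [-0.1  0.4  0. ] w 0.0661 g 0.0
  rz 0.003 then dx -0.0001 dy -0.0000 dz 0.2116
disc [677.4  18.5] [60. 60.] r 0.1138 ang 2.4
disc [508.6 -87.7] [61.1 60.2] r 0.1154 ang -118.5
settin [ 627.1 -101.6] [47.3 67.1] 35.10436248779297 r 0.1316 ang -61.2
settin [629.3  95.2] [57.7 22. ] 36.84117889404297 r 0.1046 ang 51.2
```

View pics/w15.png

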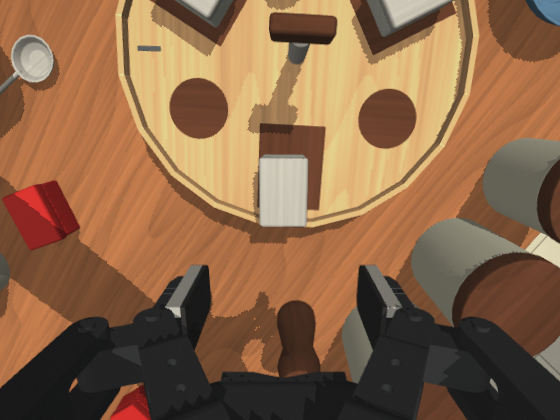

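The tin at (283,190) sits too far out and to one side of its inlay (292,165). I grip, lift, shift about 18 mm and set it down again.

>>> drive_tool(
  increments=[
    {"rx": 0, "ry": 0, "rz": 0, "dx": 0, "dy": 0, "dz": 0.035, "claw": 0.066},
    {"rx": 0, "ry": 0, "rz": 0, "dx": 0, "dy": 0, "dz": 0.045, "claw": 0.066},
    {"rx": 0, "ry": 0, "rz": 0, "dx": 0, "dy": 0, "dz": 0.045, "claw": 0.066},
    {"rx": 0, "ry": 0, "rz": 0, "dx": 0, "dy": 0, "dz": 0.035, "claw": 0.066},
    {"rx": 0, "ry": 0, "rz": 0, "dx": 0, "dy": 0, "dz": 0, "claw": 0.066},
  ],
)

```text
time_s: 49.15
tcp_pos: [0.6252, -0.1005, 0.103]
tcp_rot: [-0.004, 0.46, 0.888, -0.001]
force: [-0.4, -0.2, 0.5]
width: 0.066
grasp_force: 0.0
```

>>> drive_tool(
  increments=[
    {"rx": 0, "ry": 0, "rz": 0, "dx": 0, "dy": 0, "dz": 0.02, "claw": 0.066},
    {"rx": 0, "ry": 0, "rz": 0, "dx": 0, "dy": 0, "dz": 0.02, "claw": 0.066},
    {"rx": 0, "ry": 0, "rz": 0, "dx": 0, "dy": 0, "dz": 0.01, "claw": 0.066},
    {"rx": 0, "ry": 0, "rz": 0, "dx": 0, "dy": 0, "dz": 0, "claw": 0.066},
    {"rx": 0, "ry": 0, "rz": 0, "dx": 0, "dy": 0, "dz": 0, "claw": 0.066},
  ],
)

```text
time_s: 49.65
tcp_pos: [0.6291, -0.102, 0.059]
tcp_rot: [0.002, 0.46, 0.888, 0.0]
force: [0.8, 0.8, -0.5]
width: 0.066
grasp_force: 0.0
```

>>> drive_tool(
  increments=[
    {"rx": 0, "ry": 0, "rz": 0, "dx": 0, "dy": 0, "dz": 0, "claw": 0.04},
    {"rx": 0, "ry": 0, "rz": 0, "dx": 0, "dy": 0, "dz": 0, "claw": 0.04},
    {"rx": 0, "ry": 0, "rz": 0, "dx": 0, "dy": 0, "dz": 0, "claw": 0.04},
    {"rx": 0, "ry": 0, "rz": 0, "dx": 0, "dy": 0, "dz": 0, "claw": 0.04},
    {"rx": 0, "ry": 0, "rz": 0, "dx": 0, "dy": 0, "dz": 0, "claw": 0.04},
  ],
)

```text
time_s: 50.15
tcp_pos: [0.6292, -0.102, 0.059]
tcp_rot: [0.002, 0.46, 0.888, 0.0]
force: [-0.1, 0.2, 5.9]
width: 0.0468
grasp_force: 63.2
```

>>> drive_tool(
  increments=[
    {"rx": 0, "ry": 0, "rz": 0, "dx": 0, "dy": 0, "dz": -0.015, "claw": 0.04},
    {"rx": 0, "ry": 0, "rz": 0, "dx": 0, "dy": 0, "dz": -0.02, "claw": 0.04},
    {"rx": 0, "ry": 0, "rz": 0.056, "dx": 0, "dy": 0, "dz": 0, "claw": 0.04},
    {"rx": 0, "ry": 0, "rz": 0, "dx": 0, "dy": 0, "dz": 0, "claw": 0.04},
    {"rx": 0, "ry": 0, "rz": 0, "dx": 0, "dy": 0, "dz": 0, "claw": 0.04},
  ],
)

```text
time_s: 50.65
tcp_pos: [0.6272, -0.1014, 0.0917]
tcp_rot: [-0.0, 0.485, 0.875, -0.0]
force: [-0.2, 1.2, -1.0]
width: 0.0469
grasp_force: 62.3
```

```bash
python3 - <<'E'
from h import *
plan(.6246,-.0838,.056,32)
t,d=robot.read_camera('top'); th,o=turntable(t[:,:,::-1].copy())
for r in o: v=r[2:4]-[.5637,.0137]; print(r.round(3),np.hypot(*v).round(4),np.degrees(np.arctan2(v[1],v[0])).round(1))
E
```

```text
t 50.65 tcp [ 0.6272 -0.1014  0.0917] yaw 32.0 tilt 0.05 q1,q6 [-0.34 -0.9 ] F [-0.2  1.2 -1. ] w 0.0469 g 62.3
  rz 0.001 then dx 0.0163 dy 0.0071 dz 0.0357
[2.36343e+02 2.16170e+02 5.05000e-01 7.80000e-02 2.05500e+02] 0.0868 132.5
[2.29069e+02 1.84776e+02 6.12000e-01 1.00000e-01 2.35500e+02] 0.0992 60.8
[2.52883e+02 1.64860e+02 6.78000e-01 1.80000e-02 2.23500e+02] 0.1145 2.2
[ 2.75493e+02  2.03419e+02  5.45000e-01 -5.50000e-02  3.45500e+03] 0.0717 -105.2
```

>>> drive_tool(
  increments=[
    {"rx": 0, "ry": 0, "rz": 0, "dx": 0.008, "dy": 0.0035, "dz": 0, "claw": 0.04},
    {"rx": 0, "ry": 0, "rz": 0, "dx": 0.008, "dy": 0.0035, "dz": 0, "claw": 0.04},
    {"rx": 0, "ry": 0, "rz": 0, "dx": 0, "dy": 0, "dz": 0.01, "claw": 0.04},
    {"rx": 0, "ry": 0, "rz": 0, "dx": 0, "dy": 0, "dz": 0.01, "claw": 0.04},
    {"rx": 0, "ry": 0, "rz": 0, "dx": 0, "dy": 0, "dz": 0, "claw": 0.04},
  ],
)

```text
time_s: 51.2
tcp_pos: [0.6234, -0.0837, 0.0691]
tcp_rot: [-0.002, 0.485, 0.875, -0.001]
force: [0.6, 0.3, -2.1]
width: 0.0469
grasp_force: 62.3
```

>>> drive_tool(
  increments=[
    {"rx": 0, "ry": 0, "rz": 0, "dx": 0, "dy": 0, "dz": 0.005, "claw": 0.04},
    {"rx": 0, "ry": 0, "rz": 0, "dx": 0, "dy": 0, "dz": 0.004, "claw": 0.04},
    {"rx": 0, "ry": 0, "rz": 0, "dx": 0, "dy": 0, "dz": 0.004, "claw": 0.04},
    {"rx": 0, "ry": 0, "rz": 0, "dx": 0, "dy": 0, "dz": 0, "claw": 0.04},
    {"rx": 0, "ry": 0, "rz": 0, "dx": 0, "dy": 0, "dz": 0, "claw": 0.04},
  ],
)

```text
time_s: 51.7
tcp_pos: [0.6255, -0.0845, 0.0591]
tcp_rot: [0.001, 0.485, 0.874, 0.0]
force: [1.5, -1.6, -0.4]
width: 0.0471
grasp_force: 62.3
```

```bash
python3 - <<'E'
from h import *
plan(.6246,-.0838,.059,32)
E
```

```text
t 51.7 tcp [ 0.6255 -0.0845  0.0591] yaw 32.0 tilt 0.06 q1,q6 [-0.31 -0.87] F [ 1.5 -1.6 -0.4] w 0.0471 g 62.3
  rz -0.001 then dx 0.0011 dy -0.0004 dz 0.0001
```

Press down a millimetre more, release and back off, clear of everything.

>>> drive_tool(
  increments=[
    {"rx": 0, "ry": 0, "rz": 0, "dx": 0, "dy": 0, "dz": 0.001, "claw": 0.04},
    {"rx": 0, "ry": 0, "rz": 0, "dx": 0, "dy": 0, "dz": 0, "claw": 0.04},
    {"rx": 0, "ry": 0, "rz": 0, "dx": 0, "dy": 0, "dz": 0, "claw": 0.066},
    {"rx": 0, "ry": 0, "rz": 0, "dx": 0, "dy": 0, "dz": 0, "claw": 0.066},
    {"rx": 0, "ry": 0, "rz": 0, "dx": 0, "dy": 0, "dz": 0, "claw": 0.066},
  ],
)

```text
time_s: 52.2
tcp_pos: [0.6249, -0.0843, 0.0575]
tcp_rot: [-0.0, 0.485, 0.874, -0.0]
force: [-0.9, 0.3, 0.8]
width: 0.066
grasp_force: 0.0
```

>>> drive_tool(
  increments=[
    {"rx": 0, "ry": 0, "rz": 0, "dx": 0, "dy": 0, "dz": -0.01, "claw": 0.066},
    {"rx": 0, "ry": 0, "rz": 0, "dx": 0, "dy": 0, "dz": -0.03, "claw": 0.066},
    {"rx": 0, "ry": 0, "rz": 0, "dx": 0, "dy": 0, "dz": -0.045, "claw": 0.066},
    {"rx": 0, "ry": 0, "rz": 0, "dx": 0, "dy": 0, "dz": -0.045, "claw": 0.066},
    {"rx": 0, "ry": 0, "rz": 0, "dx": 0, "dy": 0, "dz": -0.045, "claw": 0.066},
  ],
)

```text
time_s: 52.7
tcp_pos: [0.6249, -0.0842, 0.2353]
tcp_rot: [0.0, 0.485, 0.874, 0.0]
force: [0.9, -0.1, -0.7]
width: 0.0659
grasp_force: 0.0
```

>>> drive_tool(
  increments=[
    {"rx": 0, "ry": 0, "rz": 0, "dx": 0, "dy": 0, "dz": -0.04, "claw": 0.066},
    {"rx": 0, "ry": 0, "rz": 0, "dx": -0.04, "dy": -0.02, "dz": -0.02, "claw": 0.066},
    {"rx": 0, "ry": 0, "rz": 0, "dx": -0.04, "dy": -0.02, "dz": 0, "claw": 0.066},
    {"rx": 0, "ry": 0, "rz": 0, "dx": -0.04, "dy": -0.02, "dz": 0, "claw": 0.066},
    {"rx": 0, "ry": 0, "rz": 0, "dx": -0.04, "dy": -0.02, "dz": 0, "claw": 0.066},
  ],
)

```text
time_s: 53.2
tcp_pos: [0.642, -0.264, 0.294]
tcp_rot: [0.001, 0.485, 0.875, 0.0]
force: [0.8, 0.2, -0.8]
width: 0.0663
grasp_force: 0.0
```

>>> drive_tool(
  increments=[
    {"rx": 0, "ry": 0, "rz": 0, "dx": -0.04, "dy": -0.02, "dz": 0, "claw": 0.066},
    {"rx": 0, "ry": 0, "rz": 0, "dx": -0.04, "dy": -0.02, "dz": 0, "claw": 0.066},
    {"rx": 0, "ry": 0, "rz": 0, "dx": -0.03, "dy": -0.02, "dz": 0, "claw": 0.066},
    {"rx": 0, "ry": 0, "rz": 0, "dx": 0, "dy": 0, "dz": 0, "claw": 0.066},
    {"rx": 0, "ry": 0, "rz": 0, "dx": 0, "dy": 0, "dz": 0, "claw": 0.066},
  ],
)

```text
time_s: 53.7
tcp_pos: [0.649, -0.3879, 0.2929]
tcp_rot: [-0.0, 0.486, 0.874, 0.0]
force: [0.2, 0.3, -0.1]
width: 0.0661
grasp_force: 0.0
```

```bash
python3 - <<'E'
from h import *
C=cam('top'); t,d=robot.read_camera('top');P=cloud(d,C); t=t[:,:,::-1].copy(); cv2.imwrite('pics/top3.png',cv2.resize(t[120:290,90:410],(800,425),interpolation=cv2.INTER_CUBIC))
m=(np.hypot(P[...,0]-.51,P[...,1]-.36)<.12)
for n,lo,hi in(('bar',.098,.115),('rims',.06,.078)):
    k=m&(P[...,2]>lo)&(P[...,2]<hi); print(n,k.sum(),np.median(P[k][:,2]),cv2.minAreaRect((P[k][:,:2]*1000).astype(np.float32)))
ctr=np.array([.5637,.0137]); 
for r in turntable(t)[1]: v=r[2:4]-ctr; print('inlay',r.round(3),np.hypot(*v).round(4),np.degrees(np.arctan2(v[1],v[0])).round(1))
rr=np.hypot(P[...,0]-ctr[0],P[...,1]-ctr[1])<.165
for n,z,lo,hi in(('tin',.084,.073,.095),('cap',.125,.117,.134)):
    k0=(rr&(P[...,2]>lo)&(P[...,2]<hi)).astype(np.uint8)
    for k in cv2.findContours(k0,0,1)[0]:
        if cv2.contourArea(k)>60:
            q=(onplane(k[:,0].astype(float),z,C)[:,:2]*1000).astype(np.float32); r=cv2.minAreaRect(q); v=np.array(r[0])/1000-ctr; print(n,np.round(r[0],1),np.round(r[1],1),round(r[2],1),np.hypot(*v).round(4),np.degrees(np.arctan2(v[1],v[0])).round(1))
E
```

```text
bar 135 0.1053705485806155 ((510.050537109375, 359.3834533691406), (109.54206848144531, 15.4075288772583), 12.416560173034668)
rims 713 0.06760071385484959 ((509.54052734375, 359.4718322753906), (203.36126708984375, 145.1949920654297), 14.902658462524414)
inlay [2.58743e+02 2.32157e+02 4.49000e-01 3.00000e-03 5.92000e+02] 0.1148 -174.8
inlay [2.36456e+02 2.16321e+02 5.05000e-01 7.70000e-02 2.05500e+02] 0.0868 133.0
inlay [ 2.85567e+02  2.13326e+02  5.11000e-01 -8.90000e-02  2.30500e+02] 0.1153 -117.4
inlay [2.29218e+02 1.85164e+02 6.11000e-01 1.00000e-01 2.19000e+02] 0.0981 61.3
inlay [ 2.79839e+02  1.82765e+02  6.15000e-01 -7.20000e-02  7.14500e+02] 0.0996 -59.2
inlay [2.52742e+02 1.64901e+02 6.78000e-01 1.90000e-02 2.25500e+02] 0.1144 2.5
tin [450.6   8.3] [69.8 47.9] 2.3 0.1132 -177.3
tin [618.8 116.4] [70.4 47.4] 62.1 0.1165 61.8
tin [627.4 -85.4] [47.9 70. ] 32.4 0.1178 -57.3
cap [502.4 107.6] [38.7 38.6] 88.9 0.1122 123.2
```

View pics/top3.png

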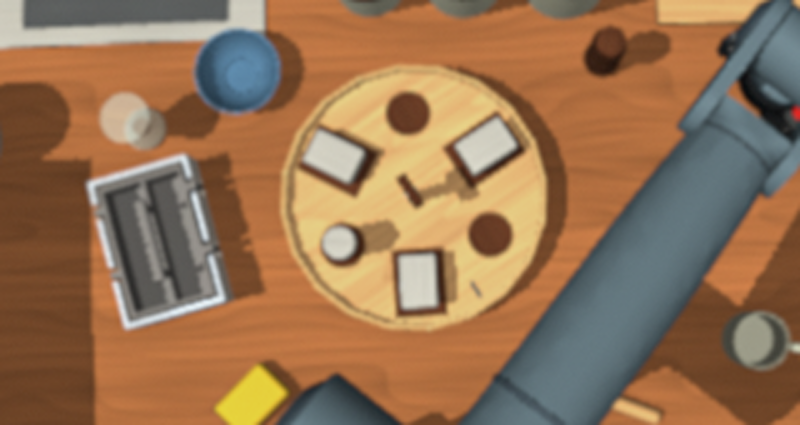

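The picture shows every tin on its oblong inlay, at (338,157), (487,146) and (418,281), and the jar on its disc at (341,243). The carrier is nested at (160,242), the table is about 2° (5 mm) from its start, and the arm is clear. I hand in.

```bash
python3 -c "
from rig import robot
print(robot.close_job())"
```

```text
the job is handed in; nothing more can be done
None
```

The job is handed in, and no verdict came back. Only one jar and three tins were present; by my last measurements all four stand on matching inlays, the empty carrier is nested in the crate after its half turn, and the turntable is about 2° (5–6 mm at the index mark) off its start. One tin was knocked off its inlay after all four had been set out, and I put it back after nesting the carrier.

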